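Make up two goldsmith's job trays

ROBOT

A 7-joint arm with a two-finger parallel gripper is mounted at the origin on the work surface. World frame = base frame: x ahead of the robot, y to its left, z up, the work surface at z = 0. Lengths are in mm, angles in rad, forces in N, time in s.
With the tool pointing down it reaches from about 400 to 875 mm from the base axis. Payload 4.4 kg.
Tool frame: the origin (TCP) lies midway between the tips of the shut fingers; the grasp point (between the pads) lies 19 mm behind it (ctrl.pinch_z is the distance from the TCP to the grasp point, in mm); z points along the fingers, y is the line along which they close (so a half turn about z gives the same grasp; the last joint's range is limited). The gripper opens to 85 mm and grips with 20 to 120 N. Pads are 22 mm wide; open, the fingers measure 114 mm over their backs; the gripper's body (76 mm by 85 mm) begins 54 mm behind the grasp point. The pads swing forward as they close: fully open they stand 13 mm farther back than shut.
Start: joints at [1.054, 0.628, 0.038, 1.517, -0.027, 0.996, -0.02], TCP at [283.224, -585.066, 231.313] pointing down, gripper open.
Joint ranges: [-3.06, 3.06], [-0.37, 2.12], [-1.25, 1.32], [0.18, 2.47], [-1.1, 4.24], [0.23, 1.98], [-2.94, 2.94]. Speed limits (rad/s): [2.57, 2.57, 3.14, 3.14, 3.14, 3.14, 3.14].

INTERFACE

Orientations are given as [roll, pitch, yaw] about the fixed x, y, z axes, in that order (R = Rz(yaw) Ry(pitch) Rx(roll)).
In Python, from cell import read_state, cams, order, ctrl gives the robot as it stands.
- The arm moves only by the tool move_arm, never from a script. Its argument "targets" is text: rows parted by semicolons, each of 7 numbers parted by spaces: the gripper's target within -1 to 1 (fully open at 1, half-way at 0, shut at -1), then the shift along the tool's x, y, z in cm, then the turn, a rotation vector about the tool's x, y, z in degrees. A call has 1 to 5 rows; each row shifts and turns the commanded pose from where the row before left it, along the tool's axes as they then stand; what a row does not reach is not made up. A row lasts 1/12 s, in which the tool goes at most 41.7 mm and 7.16 degrees, less where a joint would pass 70% of its speed; a pose out of reach is approached as far as the arm can. A call with a gripper value outside its range is refused whole. The fingers move at their own pace and stop on an object; the grip force is fixed at half the most. Time passes only in rows, so rows that do not move let the fingers close. It gives the time, the measured TCP pose, the force, the opening and the grip force at its end, in the units of the state.
- read_state(): the state, without advancing time (a new reading comes with each control period).
- cams.get_image(name): name is "side" or "top" or "wrist"; returns a dict with "color" (480x640x3 uint8, red, green, blue), "fovy" (degrees; the focal length in pixels is half the picture's height over the tangent of half this angle, whatever the lens; pixels are square), "cx", "cy" (the principal point, pixels), "rvec" (rotation vector, rad) and "tvec" (3), from world to camera coordinates, as OpenCV has them. Camera axes: x right, y down, z forward; pixel columns grow to the right and rows downward; lengths in mm; the calibration is good to about 2 mm. The wrist camera is an equidistant fisheye: a pixel r from the principal point sees the ray r / f radians off the axis. A picture is of the moment at which its call begins. There is no depth.
- order.finish_job(): hands the job in; it is judged then, once.
The state is a dict: "clock": time; "qpos": joint angles; "qd": joint speeds; "tau": joint torques, N m; "eef_pos": TCP position; "tool_rot": TCP orientation; "force": force on the tool from outside, world axes, zero at the start; "torque": the same for the moment, N m; "width": finger opening in mm; "gripper_force": force on a finger pad.
Only numpy, scipy, OpenCV 4.12 (cv2) and the standard library are available. Lean on these libraries where they do the work, as an engineer would, in place of code of your own. Each camera call takes 0.05 s, during which the arm holds its last target. There are 200 camera calls.

TASK

Make up two job trays from the stock on the goldsmith's bench, one thing to a compartment and everything the same way up as it stands now. First the green tray: lay the copper bar in its long compartment and stand the red-lidded tin in one of its two square ones; only when that tray is complete start on the blue tray, with the brass bar in its long compartment and the white-lidded tin and the steel tube in its square ones, either way round. Everything must stand flat on the tray floors, and the aluminium bar and the yellow-lidded tin are not wanted: leave them where they are.

Things in the scene. Friction and masses are not known exactly. Their poses are not given: they have to be found in the camera images.
- green_tray: (sizes in mm) shallow open job tray with green rims and a white floor, fixed to the bench, turned any way round; outside 130 (its x) x 122 (y), rims and dividers 12 high above the bench, inner floor 4 above the bench. Origin: centre of its underside, z up. Three compartments: one long one, 120 (x) x 50 (y), centred at x 0, y +31; two square ones, 58 x 58, centred at x -31, y -27 and x +31, y -27. Outer walls are 5 thick, dividers 4.
- blue_tray: (sizes in mm) shallow open job tray with blue rims and a white floor, fixed to the bench, turned any way round; outside 130 (its x) x 122 (y), rims and dividers 12 high above the bench, inner floor 4 above the bench. Origin: centre of its underside, z up. Three compartments: one long one, 120 (x) x 50 (y), centred at x 0, y +31; two square ones, 58 x 58, centred at x -31, y -27 and x +31, y -27. Outer walls are 5 thick, dividers 4.
- copper_bar: (sizes in mm) solid copper bar lying flat, reddish; 80 long (its x axis) x 18 wide (y) x 26 high, about 330 g. Origin: centre of its underside, z up.
- brass_bar: (sizes in mm) solid brass bar lying flat, golden yellow; 80 long (its x axis) x 18 wide (y) x 26 high, about 315 g. Origin: centre of its underside, z up.
- aluminium_bar: (sizes in mm) solid aluminium bar lying flat, pale silvery grey; 80 long (its x axis) x 18 wide (y) x 26 high, about 100 g. Origin: centre of its underside, z up. Not wanted in either tray.
- red_pot: (sizes in mm) small round metal tin with a red lid, standing upright; dark grey body 34 in diameter, lid 36 in diameter taking up the top 12 of its 48 height; about 70 g, shut and solid. Origin: centre of its underside, z up.
- white_pot: (sizes in mm) small round metal tin with a white lid, standing upright; dark grey body 34 in diameter, lid 36 in diameter taking up the top 12 of its 48 height; about 70 g, shut and solid. Origin: centre of its underside, z up.
- yellow_pot: (sizes in mm) small round metal tin with a yellow lid, standing upright; dark grey body 34 in diameter, lid 36 in diameter taking up the top 12 of its 48 height; about 70 g, shut and solid. Origin: centre of its underside, z up. Not wanted in either tray.
- steel_tube: (sizes in mm) short length of grey steel tube standing on end, open at both ends; 36 outside diameter, 29 bore, 32 high, about 75 g. Origin: centre of its underside, z up along the bore.
Mind the look-alikes: they are no part of the job. Leave any purple look-alike of the red_pot alone. What is shaped like the brass_bar but purple is not meant.

How it is judged (in metres and radians):
On the way:
1. the green tray is complete and let go: copper bar flat in its long compartment, red-lidded tin upright in one of its square ones (x of copper_bar in the frame of green_tray between -0.023 and 0.023 m and y of copper_bar in the frame of green_tray between 0.013 and 0.049 m and z of copper_bar in the frame of green_tray between 0 and 0.008 m and angle between copper_bar's own z axis and vertical below 0.12 rad and ((x of red_pot in the frame of green_tray between -0.045 and -0.017 m and y of red_pot in the frame of green_tray between -0.041 and -0.013 m and z of red_pot in the frame of green_tray between 0 and 0.008 m and angle between red_pot's own z axis and vertical below 0.12 rad) or (x of red_pot in the frame of green_tray between 0.017 and 0.045 m and y of red_pot in the frame of green_tray between -0.041 and -0.013 m and z of red_pot in the frame of green_tray between 0 and 0.008 m and angle between red_pot's own z axis and vertical below 0.12 rad)) and linear speed of each of copper_bar, red_pot below 0.02 m/s and contact force between each of copper_bar, red_pot and the fingers below 0.1 N), for 0.2 s.
At the end, for the whole second after the job is handed in: Bars within 23 mm along and 18 mm across of their long compartments' centres, tins and tube within 14 mm of their square ones' centres in x and y, each in its own tray, on the floor to 4 mm, upright to 0.12 rad, still, let go; aluminium bar and yellow tin within 15 mm of their start (all of step 1 and x of brass_bar in the frame of blue_tray between -0.023 and 0.023 m and y of brass_bar in the frame of blue_tray between 0.013 and 0.049 m and z of brass_bar in the frame of blue_tray between 0 and 0.008 m and angle between brass_bar's own z axis and vertical below 0.12 rad and (((x of white_pot in the frame of blue_tray between -0.045 and -0.017 m and y of white_pot in the frame of blue_tray between -0.041 and -0.013 m and z of white_pot in the frame of blue_tray between 0 and 0.008 m and angle between white_pot's own z axis and vertical below 0.12 rad) and (x of steel_tube in the frame of blue_tray between 0.017 and 0.045 m and y of steel_tube in the frame of blue_tray between -0.041 and -0.013 m and z of steel_tube in the frame of blue_tray between 0 and 0.008 m and angle between steel_tube's own z axis and vertical below 0.12 rad)) or ((x of white_pot in the frame of blue_tray between 0.017 and 0.045 m and y of white_pot in the frame of blue_tray between -0.041 and -0.013 m and z of white_pot in the frame of blue_tray between 0 and 0.008 m and angle between white_pot's own z axis and vertical below 0.12 rad) and (x of steel_tube in the frame of blue_tray between -0.045 and -0.017 m and y of steel_tube in the frame of blue_tray between -0.041 and -0.013 m and z of steel_tube in the frame of blue_tray between 0 and 0.008 m and angle between steel_tube's own z axis and vertical below 0.12 rad))) and linear speed of each of brass_bar, white_pot, steel_tube below 0.02 m/s and contact force between each of brass_bar, white_pot, steel_tube and the fingers below 0.1 N and distance of each of aluminium_bar, yellow_pot from where it was at the start of the episode below 0.015 m); the robot touches nothing.
It fails at once if the aluminium bar or the yellow-lidded tin is moved more than 15 mm (distance of any of aluminium_bar, yellow_pot from where it was at the start of the episode above 0.015 m).
It fails at once if a thing for the blue tray is moved more than 20 mm while the green tray is not complete (not ((x of copper_bar in the frame of green_tray between -0.023 and 0.023 m and y of copper_bar in the frame of green_tray between 0.013 and 0.049 m and z of copper_bar in the frame of green_tray between 0 and 0.008 m and angle between copper_bar's own z axis and vertical below 0.12 rad) and ((x of red_pot in the frame of green_tray between -0.045 and -0.017 m and y of red_pot in the frame of green_tray between -0.041 and -0.013 m and z of red_pot in the frame of green_tray between 0 and 0.008 m and angle between red_pot's own z axis and vertical below 0.12 rad) or (x of red_pot in the frame of green_tray between 0.017 and 0.045 m and y of red_pot in the frame of green_tray between -0.041 and -0.013 m and z of red_pot in the frame of green_tray between 0 and 0.008 m and angle between red_pot's own z axis and vertical below 0.12 rad))) and distance of any of brass_bar, white_pot, steel_tube from where it was at the start of the episode above 0.02 m).
It also fails if it takes over 120 s, if anything falls off the work surface, if the arm or the gripper's body presses on something with over 40 N, if the wrist force passes 120 N, or if a joint passes its speed limit or range.

## Working session

There is one attempt and no reset: what is moved stays moved. The work goes in short steps, Python scripts to look and compute and a tool call to move; the robot and the scene stay as the last step left them, time stands still between calls to the robot, and variables do not carry over. Pictures are saved under pics/ and viewed, at most 14 in all, crops included, and the job is handed in when it is done.

Besides the shell and the picture viewer there is one more tool, called after ">>>" as name(argument=value, ...) on one line, values as JSON. move_arm: Moves the arm, as the interface text tells. Its arguments: {"type":"object","properties":{"targets":{"type":"string"}},"required":["targets"]}

```bash
mkdir -p pics; ls; cat > h.py <<'E'
import numpy as np, cv2
from cell import read_state, cams, order, ctrl
def save(name,fn):
    im=cams.get_image(name); cv2.imwrite(fn,im["color"][:,:,::-1])
    np.save(fn+'.npy',{k:v for k,v in im.items()},allow_pickle=True); return im
def load(fn): return np.load(fn+'.npy',allow_pickle=True).item()
def ray(im,u,v,fish=False):
    f=240/np.tan(np.radians(im["fovy"])/2)
    x,y=(u-im["cx"])/f,(v-im["cy"])/f
    if fish:
        r=np.hypot(x,y); d=np.array([np.sin(r)*x/max(r,1e-9),np.sin(r)*y/max(r,1e-9),np.cos(r)])
    else: d=np.array([x,y,1.])
    R=cv2.Rodrigues(np.array(im["rvec"],float))[0]; t=np.array(im["tvec"],float).ravel()
    return -R.T@t, R.T@(d/np.linalg.norm(d))
def onz(im,u,v,z,fish=False):
    o,d=ray(im,u,v,fish); return o+d*(z-o[2])/d[2]
def tri(a,b):
    (o1,d1),(o2,d2)=a,b
    A=np.stack([d1,-d2],1); s=np.linalg.lstsq(A,o2-o1,rcond=None)[0]
    p,q=o1+s[0]*d1,o2+s[1]*d2; return (p+q)/2,np.linalg.norm(p-q)
def proj(im,P,fish=False):
    f=240/np.tan(np.radians(im["fovy"])/2)
    R=cv2.Rodrigues(np.array(im["rvec"],float))[0]; c=(R@np.asarray(P,float).T).T+np.array(im["tvec"],float).ravel()
    n=np.hypot(c[...,0],c[...,1])
    k=np.where(n>1e-9,np.arctan2(n,c[...,2])/np.maximum(n,1e-9),0) if fish else 1/c[...,2]
    return np.stack([im["cx"]+f*k*c[...,0],im["cy"]+f*k*c[...,1]],-1)
E
python3 - <<'E'
from h import *
for n in ("side","top","wrist"):
    im=save(n,f"pics/{n}0.png"); print(n,im["fovy"],im["cx"],im["cy"],ray(im,320,240))
print(read_state(),ctrl.pinch_z)
E
```

```text
pics
side 53.166729733276604 320.0103080488311 239.73284814030256 (array([ 464.61571646, -609.62912981,  769.43270079]), array([ 0.05982792,  0.63831255, -0.76744883]))
top 55.05195506962028 320.69181229210704 233.42474621070502 (array([ 418.99156363,   17.52672497, 1000.66015529]), array([ 0.10700201, -0.02345931, -0.99398201]))
wrist 65.70646984690485 316.8588270084297 240.4989423439346 (array([ 342.61591608, -556.29274566,  372.8788245 ]), array([-0.23497941, -0.12037425, -0.96451787]))
{'clock': 0.15, 'qpos': array([ 1.05422139,  0.62913738,  0.03844377,  1.51815721, -0.0269945 ,
        0.9963299 , -0.02000904]), 'qd': array([ 0.00107477, -0.00294876, -0.00187234, -0.00286335,  0.0003726 ,
        0.00040085,  0.00032213]), 'tau': array([ 1.83798575e-04, -5.63804483e+01,  1.22749306e+00, -1.93650913e+01,
        1.10841930e-02,  7.38926057e-03,  3.31710552e-06]), 'eef_pos': array([ 282.99438796, -584.60973378,  230.59181221]), 'tool_rot': array([-3.14007852e+00,  1.04387448e-05,  4.50772206e-01]), 'force': array([-0.00167591,  0.19370671, -0.01707786]), 'torque': array([-0.02219086, -0.00922363,  0.01706261]), 'gripper_force': 0.0, 'width': 84.57933867239785} 18.700000000000003
```

View images.

View pics/top0.png

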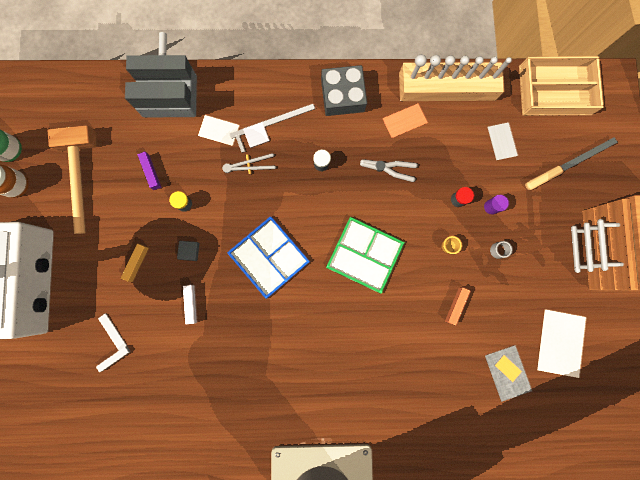

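View pics/side0.png

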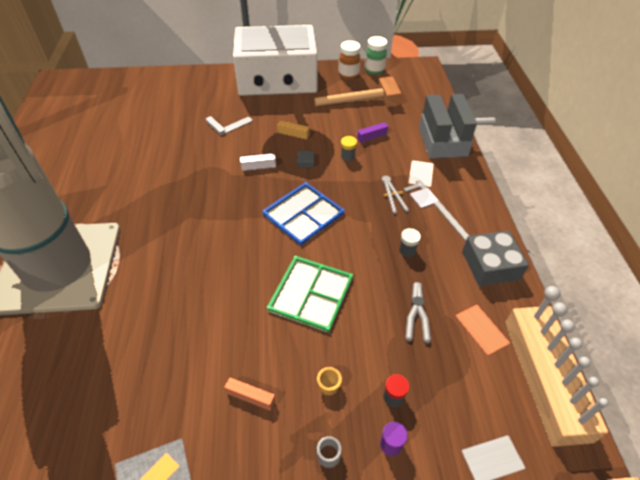

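Top view: copper bar (459,305), red tin (464,196), purple look-alike (497,203), steel tube (503,249), brass-coloured ring (453,244), white tin (322,158), brass bar (134,262), aluminium bar (190,304), yellow tin (179,200), blue tray (270,257), green tray (366,254). The side view shows the same things: copper (250,393), red (397,387), tube (329,453), white (411,240), brass (293,130), blue tray (304,213), green tray (311,293).

```bash
cat > fit.py <<'E'
from h import *
from scipy.optimize import minimize
T,S=load("pics/top0.png"),load("pics/side0.png")
seeds={"copper":((459,305),(250,393)),"brass":((134,262),(293,130)),"alu":((190,304),(258,162)),
"red":((464,198),(397,390)),"white":((322,160),(411,242)),"yellow":((179,201),(349,147)),"tube":((502,250),(329,453)),
"green":((366,254),(311,293)),"blue":((270,257),(304,213))}
def model(k,p):
    x,y,z,a=p; c,s=np.cos(a),np.sin(a)
    if k in("copper","brass","alu"): b=[(i*40,j*9,h) for i in(-1,1) for j in(-1,1) for h in(0,26)]
    elif k in("green","blue"): b=[(i*65,j*61,h) for i in(-1,1) for j in(-1,1) for h in(0,12)]
    else:
        t=np.linspace(0,6.283,40); L=[(18,0),(18,32)] if k=="tube" else [(17,0),(17,36),(18,36),(18,48)]
        b=[(r*np.cos(q),r*np.sin(q),h) for r,h in L for q in t]
    b=np.array(b,float); return np.c_[b[:,0]*c-b[:,1]*s+x,b[:,0]*s+b[:,1]*c+y,b[:,2]+z]
def hull(im,P,sc=4):
    m=np.zeros((480*sc,640*sc),np.uint8)
    cv2.fillConvexPoly(m,cv2.convexHull(((proj(im,P)+.5)*sc-.5).round().astype(np.int32)),1); return m
def mask(im,uv,r):
    u,v=uv; a=im["color"][:,:,::-1].copy(); m=np.full(a.shape[:2],cv2.GC_BGD,np.uint8)
    m[max(0,v-r-6):v+r+6,max(0,u-r-6):u+r+6]=cv2.GC_BGD
    cv2.circle(m,(u,v),r,cv2.GC_PR_BGD,-1); cv2.circle(m,(u,v),max(3,r//2),cv2.GC_PR_FGD,-1); cv2.circle(m,(u,v),2,cv2.GC_FGD,-1)
    y0,y1,x0,x1=max(0,v-r-15),v+r+15,max(0,u-r-15),u+r+15
    sub=m[y0:y1,x0:x1].copy()
    cv2.grabCut(np.ascontiguousarray(a[y0:y1,x0:x1]),sub,None,np.zeros((1,65)),np.zeros((1,65)),6,cv2.GC_INIT_WITH_MASK)
    out=np.zeros(a.shape[:2],np.uint8); out[y0:y1,x0:x1]=(sub&1); return out
E
python3 - <<'E'
from fit import *
tiles=[]
for k,(a,b) in seeds.items():
    row=[]
    for im,uv in((T,a),(S,b)):
        r=50 if k in("green","blue") else 30 if k in("copper","brass","alu") else 19
        m=mask(im,uv,r); c=cv2.copyMakeBorder(im["color"],60,60,60,60,cv2.BORDER_CONSTANT)[uv[1]+15:uv[1]+105,uv[0]+15:uv[0]+105][:,:,::-1].copy()
        mm=cv2.copyMakeBorder(m,60,60,60,60,cv2.BORDER_CONSTANT)[uv[1]+15:uv[1]+105,uv[0]+15:uv[0]+105]
        c=cv2.resize(c,(130,130),interpolation=cv2.INTER_CUBIC); mm=cv2.resize(mm,(130,130),interpolation=cv2.INTER_NEAREST)
        cv2.drawContours(c,cv2.findContours(mm,0,2)[0],-1,(255,255,0),1); row.append(c)
    tiles.append(np.vstack(row))
tiles.append(tiles[0]*0)
cv2.imwrite("pics/sheet.png",np.vstack([np.hstack(tiles[:5]),np.hstack(tiles[5:])]))
E
```

```text
(no output)
```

View pics/sheet.png

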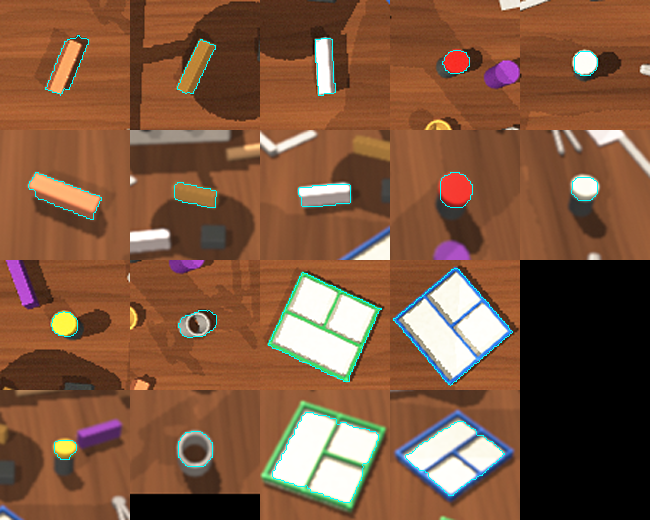

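The sheet shows clean outlines for the bars, the lids and the top view of the trays. The tube and the side view of the trays need colour masks.

```bash
cat >> fit.py <<'E'
def lid(p):
    P=model("red",p); return P[80:]
def traymask(im,uv,k):
    h=cv2.cvtColor(im["color"],cv2.COLOR_RGB2HSV); H,Sa,V=[h[:,:,i].astype(int) for i in range(3)]
    m=((H>45)&(H<85) if k=="green" else (H>95)&(H<125))&(Sa>90)&(V>40)
    roi=np.zeros_like(m); roi[uv[1]-55:uv[1]+55,uv[0]-55:uv[0]+55]=1; m=(m&roi).astype(np.uint8)
    n,l,st,_=cv2.connectedComponentsWithStats(m); m=(l==1+st[1:,4].argmax()).astype(np.uint8)
    return cv2.fillConvexPoly(m*0,cv2.convexHull(cv2.findContours(m,0,2)[0][0] if 0 else np.argwhere(m)[:,::-1].astype(np.int32)),1)
def fit(k,free_z=True):
    a,b=seeds[k]; big=k in("green","blue"); pot=k in("red","white","yellow")
    r=30 if k in("copper","brass","alu") else 19
    ms=[]
    for im,uv in((T,a),(S,b)):
        m=traymask(im,uv,k) if big else mask(im,uv,r)
        n,l=cv2.connectedComponents(m); 
        if l[uv[1],uv[0]]: m=(l==l[uv[1],uv[0]]).astype(np.uint8)
        ms.append(cv2.resize(m,None,fx=4,fy=4,interpolation=cv2.INTER_NEAREST))
    f=(lambda p:lid(p)) if pot else (lambda p:model(k,p))
    def cost(p):
        c=0
        for im,m in((T,ms[0]),(S,ms[1])):
            g=hull(im,f(p)); c+=1-(g&m).sum()/max(1,(g|m).sum())
        return c
    p0=onz(T,*a,44 if pot else 13 ); best=None
    for yaw in ([0] if pot else np.arange(0,3.14,.4)):
        x0=[p0[0],p0[1],0,yaw]
        s=np.array([x0]+[np.add(x0,d) for d in([8,0,0,0],[0,8,0,0],[0,0,6,0],[0,0,0,.2])])
        q=minimize(cost,x0,method="Nelder-Mead",options=dict(initial_simplex=s,xatol=.02,fatol=1e-4,maxiter=300))
        if best is None or q.fun<best.fun: best=q
    return best.x,best.fun
E
python3 - <<'E'
from fit import *
for k in seeds:
    if k!="tube": x,c=fit(k); print(k,x.round(2),round(c,3))
# tube: ring pixels
for im,uv,n in((T,(502,250),"T"),(S,(329,453),"S")):
    a=im["color"][uv[1]-16:min(480,uv[1]+27),uv[0]-16:uv[0]+17].astype(int)
    h=cv2.cvtColor(a.astype(np.uint8),cv2.COLOR_RGB2HSV); print(n); print("\n".join("".join("#" if s<60 and v>90 else "." for s,v in zip(r,q)) for r,q in zip(h[:,:,1],h[:,:,2])))
E
```

```text
copper [ 383.13 -297.12    8.25    2.69] 0.328
brass [ 4.8221e+02  3.8885e+02  1.1100e+00 -4.2000e-01] 0.187
alu [3.9347e+02 2.7145e+02 1.0900e+00 7.0000e-02] 0.161
red [ 6.1590e+02 -3.1343e+02  2.3500e+00 -4.0000e-02] 0.175
white [ 6.9902e+02 -1.1380e+01  2.3500e+00 -9.0000e-02] 0.194
yellow [ 6.1094e+02  2.9117e+02  1.5300e+00 -4.0000e-02] 0.233
green [ 494.62 -102.1     2.46    1.11] 0.068
blue [491.83 105.69   2.11   0.69] 0.063
T
.................................
.................................
.................................
.................................
.................................
.................................
.................................
...............####..............
.............#########...........
.........######.########.........
.......######...########.........
......######.....########........
......######.....#########.......
.....######.......########.......
.....######.......########.......
.....######.......########.......
....#######........#######.......
....########.......#######.......
.....#######.......#######.......
.....########..
[... 1564 characters left out ...]
#############.......
......####################.......
.......##################........
.......##################........
........################.........
........###############..........
..........############...........
...........##########............
.................................
.................................
.................................
.................................
.................................
.................................
.................................
.................................
.................................
.................................
.................................
.................................
.................................
```

```bash
python3 - <<'E'
from fit import *
import fit as F
def m2(im,uv,k):
    h=cv2.cvtColor(im["color"],cv2.COLOR_RGB2HSV).astype(int); s,v=h[:,:,1],h[:,:,2]
    if k=="tube": m=(s<60)&(v>90)
    else: m=(v>150)&(s<175)
    roi=np.zeros_like(m); r=20 if k=="tube" else 30; roi[uv[1]-r:uv[1]+r,uv[0]-r:uv[0]+r]=1; m=(m&roi).astype(np.uint8)
    m=cv2.morphologyEx(m,cv2.MORPH_OPEN,np.ones((2,2),np.uint8))
    n,l,st,_=cv2.connectedComponentsWithStats(m); m=(l==1+st[1:,4].argmax()).astype(np.uint8)
    print(k,m.sum(),im["color"][uv[1],uv[0]])
    return cv2.fillConvexPoly(m,cv2.convexHull(np.argwhere(m)[:,::-1].astype(np.int32)),1)
for k in("copper","tube"):
    F.mask=lambda im,uv,r:m2(im,uv,k)
    x,c=fit(k); print(k,x.round(2),c)
    if k=="copper":
        out=[]
        for im,uv in((T,seeds[k][0]),(S,seeds[k][1])):
            c=cv2.resize(im["color"][:,:,::-1],None,fx=4,fy=4,interpolation=cv2.INTER_CUBIC)
            cv2.drawContours(c,cv2.findContours(hull(im,model(k,x)),0,2)[0],-1,(255,255,0),1)
            cv2.drawContours(c,cv2.findContours(cv2.resize(m2(im,uv,k),None,fx=4,fy=4,interpolation=0),0,2)[0],-1,(0,255,0),1)
            out.append(c[uv[1]*4-180:uv[1]*4+180,uv[0]*4-180:uv[0]*4+180])
        cv2.imwrite("pics/cop.png",np.hstack(out))
E
```

```text
copper 353 [251 169 104]
copper 717 [254 182 119]
copper [ 382.16 -297.05   12.66   -0.43] 0.3132340390866961
copper 353 [251 169 104]
copper 717 [254 182 119]
tube 223 [66 41 27]
tube 428 [70 45 28]
tube [ 499.3  -397.42    2.3     2.35] 0.36721034726234036
```

View pics/cop.png

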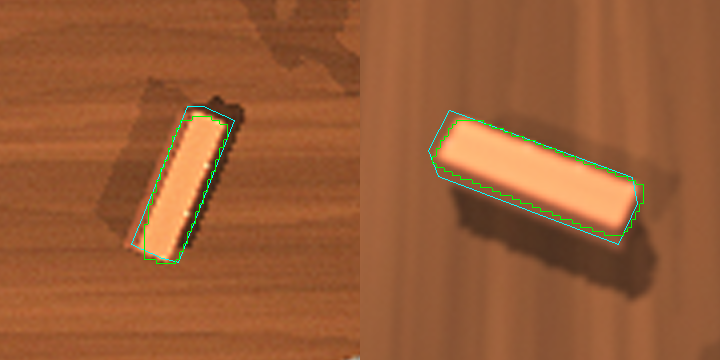

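The overlay shows the copper bar's top face centred near (460.5,306.5) in the top image; its shape is loosely fitted, so I'll refine it with the wrist camera from above. I'm moving there now.

```bash
cat > plan.py <<'E'
from h import *
def plan(wps,grip=1.0,start=None,mx=4.0):
    """wps: list of (x,y,z,yaw,grip|None); prints rows (cm, deg), returns predicted pose"""
    if start is None:
        s=read_state(); start=[*s["eef_pos"],s["tool_rot"][2]]; print("t",round(s["clock"],2),"pose",np.round(start,3),"w",round(s["width"],1),"q1,q7",s["qpos"][[0,6]].round(2))
    p=np.array(start[:3],float); a=start[3]; rows=[]
    for x,y,z,yaw,g in wps:
        if g is not None: grip=g
        t=np.array([x,y,z],float)
        dy=(yaw-a+np.pi/2)%np.pi-np.pi/2 if yaw is not None else 0
        n=max(int(np.ceil(np.linalg.norm(t-p)/10/mx-.03)),int(np.ceil(abs(np.degrees(dy))/7-.03)),1)
        for i in range(n):
            d=(t-p)/(n-i); c,s=np.cos(a),np.sin(a)
            l=np.round(np.array([c*d[0]+s*d[1],s*d[0]-c*d[1],-d[2]])/10,1); r=round(-np.degrees(dy)/n)
            if i==n-1 and yaw is not None: r=round(-np.degrees((yaw-a+np.pi/2)%np.pi-np.pi/2))
            l10=l*10; p=p+[c*l10[0]+s*l10[1],s*l10[0]-c*l10[1],-l10[2]]; a-=np.radians(r)
            rows.append(f"{grip:g} {l[0]:g} {l[1]:g} {l[2]:g} 0 0 {r:g}")
    for i in range(0,len(rows),5): print("; ".join(rows[i:i+5]))
    print("end",p.round(1),round(a,3)); return [*p,a]
E
python3 - <<'E'
from plan import *; from fit import T,S
c=onz(T,460.5,306.5,26); print(c)
plan([(c[0],c[1],200,-.43,None)])
E
```

```text
[ 379.54343728 -299.58980792   26.        ]
t 0.15 pose [ 2.82994e+02 -5.84610e+02  2.30592e+02  4.51000e-01] w 84.6 q1,q7 [ 1.05 -0.02]
1 2.6 -2.7 0.4 0 0 6; 1 2.3 -2.9 0.4 0 0 6; 1 2 -3.2 0.4 0 0 6; 1 1.7 -3.4 0.4 0 0 6; 1 1.3 -3.5 0.4 0 0 6
1 1 -3.6 0.4 0 0 6; 1 0.6 -3.8 0.3 0 0 6; 1 0.2 -3.7 0.4 0 0 8
end [ 379.7 -300.2  199.6] -0.422
```

>>> move_arm(targets="1 2.6 -2.7 0.4 0 0 6; 1 2.3 -2.9 0.4 0 0 6; 1 2 -3.2 0.4 0 0 6; 1 1.7 -3.4 0.4 0 0 6; 1 1.3 -3.5 0.4 0 0 6")

```text
clock: 0.57
eef_pos: [342.7, -405.2, 211.0]
tool_rot: [-3.141, -0.0, -0.078]
force: [0.9, 0.7, -0.5]
width: 85.3
gripper_force: 0.0
```

>>> move_arm(targets="1 1 -3.6 0.4 0 0 6; 1 0.6 -3.8 0.3 0 0 7; 1 0.2 -3.7 0.4 0 0 7; 1 0 0 0 0 0 0")

```text
clock: 0.9
eef_pos: [383.6, -291.2, 199.1]
tool_rot: [-3.136, 0.004, -0.415]
force: [0.6, 1.3, -0.4]
width: 85.4
gripper_force: 0.0
```

```bash
python3 - <<'E'
from plan import *
s=read_state(); print(s["clock"],s["eef_pos"],s["tool_rot"],s["qd"].round(3))
save("wrist","pics/w1.png")
E
```

```text
0.9 [ 383.61894339 -291.20656715  199.08854985] [-3.13567331  0.00427351 -0.41472899] [ 0.109  0.011  0.042 -0.059  0.065 -0.003  0.232]
```

View pics/w1.png

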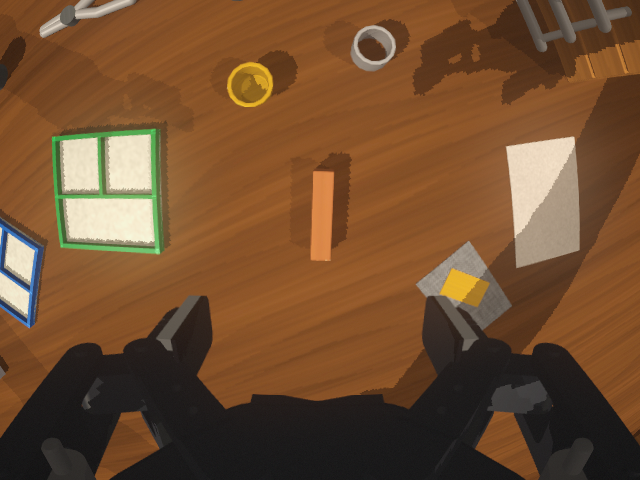

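The wrist image shows the copper bar with top-face corners at (313,171), (334,171), (330,261) and (311,261), the tube mouth at (374,46), and the green tray's rim corners at (53,137), (158,129), (161,253) and (62,245).

```bash
python3 - <<'E'
from plan import *
from fit import T,S
W=load("pics/w1.png")
q=[onz(W,u,v,26,True) for u,v in((313.5,171),(333.5,171.5),(330.5,261),(311,260.5))]
print(np.round(q,1)); q=np.array(q); c=q.mean(0); d=(q[0]+q[1]-q[2]-q[3])/2; e=(q[0]+q[3]-q[1]-q[2])/2
print(c,np.linalg.norm(d),np.linalg.norm(e),np.arctan2(d[1],d[0]))
# height check wrist vs top
print("tri copper",tri(ray(W,322,216,True),ray(T,460.5,306.5)), "tri vs S",tri(ray(W,322,216,True),ray(S,89+161/1 if 0 else 250,392)))
g=np.array([onz(W,u,v,12,True) for u,v in((53,137),(158,129),(161,253),(62,245))]); print("green",g.round(1),g.mean(0))
print("tube",tri(ray(W,374,46,True),ray(T,502.5,248.5)),onz(W,374,46,32,True))
im=save("wrist","pics/w2.png"); s=read_state(); print(s["eef_pos"],s["tool_rot"],s["qd"].round(3))
h=cv2.cvtColor(im["color"],cv2.COLOR_RGB2HSV).astype(int); print(h[216,322],h[216,345],h[150,400])
h0=h[216,322]; m=((abs(h[:,:,0]-h0[0])<4)&(h[:,:,2]>180)).astype(np.uint8)[100:330,250:400]
n,l,st,ce=cv2.connectedComponentsWithStats(m); k=1+st[1:,4].argmax(); r=cv2.minAreaRect(np.argwhere(l==k)[:,::-1].astype(np.float32)); print(st[k],r)
b=cv2.boxPoints(r)+[250,100]; P=np.array([onz(im,u,v,26,True) for u,v in b]); print(P.round(1),P.mean(0))
E
```

```text
[[ 421.4 -304.5   26. ]
 [ 414.2 -319.9   26. ]
 [ 342.  -286.    26. ]
 [ 349.4 -270.2   26. ]]
[ 381.73665569 -295.16299757   26.        ] 79.76061968877328 17.205820950322018 -0.44134490531528203
tri copper (array([ 381.82284057, -296.70519603,   32.14574261]), np.float64(4.374084411693944)) tri vs S (array([ 383.49265675, -295.58241255,   21.96412526]), np.float64(3.2014079995060247))
green [[ 576.4  -71.4   12. ]
 [ 518.7 -188.8   12. ]
 [ 411.  -134.1   12. ]
 [ 469.3  -19.9   12. ]] [ 493.8376171  -103.55706172   12.        ]
tube (array([ 500.08598569, -393.95299668,   31.64650286]), np.float64(1.003061737417697)) [ 499.56712295 -393.62003279   32.        ]
[ 381.62517288 -298.7418661   200.12962031] [-3.14116043e+00  5.86009763e-04 -4.15989481e-01] [ 0.066  0.002  0.03  -0.025  0.012 -0.002  0.013]
[ 13 170 223] [ 13 183 146] [ 13 186 147]
[  55   72   23   90 1786] ((65.49778747558594, 116.55760955810547), (20.33112144470215, 88.85738372802734), 2.2025980949401855)
[[ 350.8 -269.2   26. ]
 [ 421.9 -304.2   26. ]
 [ 414.4 -319.7   26. ]
 [ 342.8 -285.6   26. ]] [ 382.48008035 -294.66700114   26.        ]
```

```bash
python3 - <<'E'
from plan import *
plan([(382,-295.5,60,-.441,None),(382,-295.5,9,-.441,None)],grip=.6,mx=3.6)
E
```

```text
t 1.0 pose [ 381.625 -298.742  200.13    -0.416] w 85.3 q1,q7 [ 0.41 -1.18]
0.6 -0 -0.1 3.5 0 0 0; 0.6 -0 -0.1 3.5 0 0 0; 0.6 -0 -0.1 3.5 0 0 0; 0.6 -0.1 -0 3.5 0 0 1; 0.6 0 -0 2.6 0 0 0
0.6 0 -0 2.5 0 0 0
end [ 381.9 -295.6    9.1] -0.433
```

>>> move_arm(targets="0.6 0 -0.2 3.5 0 0 0; 0.6 0 -0.2 3.5 0 0 0; 0.6 0 -0.1 3.5 0 0 0; 0.6 0 0 3 0 0 1; 0.6 0 0 0 0 0 0")

```text
clock: 1.42
eef_pos: [379.1, -295.9, 60.8]
tool_rot: [-3.14, 0.009, -0.442]
force: [-1.0, 0.2, -0.1]
width: 68.4
gripper_force: 0.0
```

>>> move_arm(targets="0.6 0 0 0 0 0 0; 0.6 0 0 0 0 0 0; 0.6 0 0 0 0 0 0")

```text
clock: 1.67
eef_pos: [383.5, -297.9, 67.2]
tool_rot: [3.141, -0.004, -0.44]
force: [-0.4, -0.8, 1.1]
width: 68.3
gripper_force: 0.0
```

```bash
python3 - <<'E'
from plan import *
plan([(382,-295.5,9,-.441,None)],grip=.6,mx=2.5)
E
```

```text
t 1.67 pose [ 383.545 -297.894   67.194   -0.44 ] w 68.3 q1,q7 [ 0.49 -1.12]
0.6 -0.1 -0.1 1.9 0 0 0; 0.6 -0.1 -0 2 0 0 0; 0.6 -0 -0.1 1.9 0 0 0
end [ 382.6 -295.2    9.2] -0.44
```

>>> move_arm(targets="0.6 0 -0.1 1.2 0 0 0; 0.6 -0.1 -0.1 1.2 0 0 0; 0.6 0 0 1.1 0 0 0; 0.6 0 0 1 0 0 0; 0.6 0 0 0.6 0 0 0")

```text
clock: 2.08
eef_pos: [383.3, -294.6, 14.8]
tool_rot: [3.141, -0.002, -0.439]
force: [0.3, 0.4, 0.2]
width: 68.3
gripper_force: 0.0
```

>>> move_arm(targets="0.6 0 0 0 0 0 0; 0.6 0 0 0 0 0 0; 0.6 0 0 0 0 0 0; 0.6 0 0 0 0 0 0; 0.6 0 0 0 0 0 0")

```text
clock: 2.5
eef_pos: [382.9, -294.3, 14.8]
tool_rot: [3.141, -0.001, -0.439]
force: [0.0, 0.3, -0.3]
width: 68.2
gripper_force: 0.0
```

>>> move_arm(targets="0.6 0 0 0.6 0 0 0; 0.6 0 0 0 0 0 0; 0.6 0 0 0 0 0 0; -1 0 0 0 0 0 0; -1 0 0 0 0 0 0")

```text
clock: 2.92
eef_pos: [382.7, -294.1, 8.5]
tool_rot: [3.142, -0.0, -0.439]
force: [0.3, 0.1, -0.2]
width: 45.0
gripper_force: 0.0
```

>>> move_arm(targets="-1 0 0 0 0 0 0; -1 0 0 0 0 0 0; -1 0 0 0 0 0 0; -1 0 0 0 0 0 0; -1 0 0 0 0 0 0")

```text
clock: 3.33
eef_pos: [382.7, -294.1, 8.7]
tool_rot: [-3.142, -0.0, -0.439]
force: [-1.6, 0.2, 4.5]
width: 16.9
gripper_force: 59.7
```

>>> move_arm(targets="-1 0 0 0 0 0 0; -1 0 0 0 0 0 0; -1 0 0 -1 0 0 0; -1 0 0 -2 0 0 0; -1 0 0 -3 0 0 0")

```text
clock: 3.75
eef_pos: [380.9, -292.7, 67.4]
tool_rot: [-3.14, 0.005, -0.44]
force: [0.4, -0.9, -2.7]
width: 16.7
gripper_force: 58.7
```

```bash
python3 - <<'E'
from plan import *
a=1.10; R=np.array([[np.cos(a),-np.sin(a)],[np.sin(a),np.cos(a)]]); t=np.array([494.2,-102.8])+R@[0,31]; print(t)
plan([(t[0],t[1],80,a,None),(t[0],t[1],14,a,None)],grip=-1,mx=3)
E
```

```text
[466.57257184 -88.73852024]
t 3.75 pose [ 380.891 -292.724   67.419   -0.44 ] w 16.7 q1,q7 [ 0.46 -1.07]
-1 -0.1 -1.7 -0.1 0 0 -7; -1 0.1 -1.7 -0.1 0 0 -7; -1 0.3 -1.7 -0.1 0 0 -7; -1 0.6 -1.6 -0.1 0 0 -7; -1 0.7 -1.5 -0.1 0 0 -7
-1 0.9 -1.4 -0.1 0 0 -7; -1 1.1 -1.3 -0.1 0 0 -7; -1 1.2 -1.2 -0.1 0 0 -7; -1 1.4 -1 -0.1 0 0 -7; -1 1.5 -0.8 -0.1 0 0 -7
-1 1.6 -0.6 -0.1 0 0 -7; -1 1.7 -0.5 -0.1 0 0 -7; -1 1.7 -0.2 -0.1 0 0 -4; -1 -0 -0 2.2 0 0 0; -1 -0 -0 2.2 0 0 0
-1 -0 -0 2.2 0 0 0
end [467.1 -88.5  14.4] 1.096
```

>>> move_arm(targets="-1 -0.1 -1.7 -0.1 0 0 -7; -1 0.1 -1.7 -0.1 0 0 -7; -1 0.3 -1.7 -0.1 0 0 -7; -1 0.6 -1.6 -0.1 0 0 -7; -1 0.7 -1.5 -0.1 0 0 -7")

```text
clock: 4.17
eef_pos: [414.8, -214.5, 73.7]
tool_rot: [-3.141, 0.0, 0.178]
force: [0.4, 0.4, -3.0]
width: 16.2
gripper_force: 58.9
```

>>> move_arm(targets="-1 0.9 -1.4 -0.1 0 0 -7; -1 1.1 -1.3 -0.1 0 0 -7; -1 1.2 -1.2 -0.1 0 0 -7; -1 1.4 -1 -0.1 0 0 -7; -1 1.5 -0.8 -0.1 0 0 -7")

```text
clock: 4.58
eef_pos: [447.7, -136.6, 78.6]
tool_rot: [-3.141, 0.001, 0.788]
force: [1.2, 0.4, -2.7]
width: 16.4
gripper_force: 58.9
```

>>> move_arm(targets="-1 1.6 -0.6 -0.1 0 0 -7; -1 1.7 -0.5 -0.1 0 0 -7; -1 1.7 -0.2 -0.1 0 0 -4; -1 0 0 0 0 0 0; -1 0 0 0 0 0 0")

```text
clock: 5.0
eef_pos: [468.8, -88.9, 81.5]
tool_rot: [-3.141, 0.0, 1.098]
force: [-0.7, -1.2, -3.5]
width: 16.3
gripper_force: 58.8
```

>>> move_arm(targets="-1 0 0 0 0 0 0; -1 0 0 0 0 0 0; -1 0 0 0 0 0 0")

```text
clock: 5.25
eef_pos: [468.2, -90.8, 81.3]
tool_rot: [-3.141, 0.001, 1.095]
force: [0.4, -0.7, -3.7]
width: 16.8
gripper_force: 58.8
```

```bash
python3 - <<'E'
from plan import *
plan([(466.6,-88.7,25,1.1,None)],grip=-1,mx=3)
save("wrist","pics/w3.png")
E
```

```text
t 5.25 pose [468.197 -90.79   81.294   1.095] w 16.8 q1,q7 [ 0.2 -0.5]
-1 0.1 -0.1 2.8 0 0 0; -1 0 -0.1 2.8 0 0 0
end [466.9 -89.   25.3] 1.095
```

View pics/w3.png

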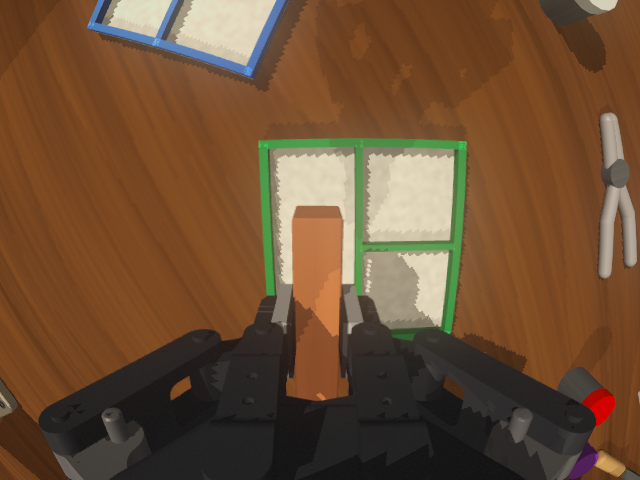

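The bar is held firmly and lines up with the green tray's long compartment (between its left rim at x≈267 and the divider at x≈359). Lowering.

>>> move_arm(targets="-1 0.1 -0.1 1.6 0 0 0; -1 0 -0.1 1.6 0 0 0; -1 0 0 1.5 0 0 0; -1 0 0 1 0 0 0; -1 0 0 0.6 0 0 0")

```text
clock: 5.72
eef_pos: [466.8, -88.3, 17.2]
tool_rot: [-3.14, 0.001, 1.096]
force: [-0.4, 0.4, -3.6]
width: 16.7
gripper_force: 58.9
```

>>> move_arm(targets="-1 0 0 0 0 0 0; -1 0 0 0 0 0 0; -1 0 0 0 0 0 0; -1 0 0 0 0 0 0")

```text
clock: 6.05
eef_pos: [468.0, -88.2, 19.0]
tool_rot: [3.14, -0.0, 1.096]
force: [-0.1, -0.5, -3.5]
width: 16.7
gripper_force: 58.9
```

>>> move_arm(targets="-1 0.1 0 0.4 0 0 0; -1 0 0 0.2 0 0 0; -1 0 0 0 0 0 0; -1 0 0 0 0 0 0; -1 0 0 0 0 0 0")

```text
clock: 6.47
eef_pos: [468.1, -87.3, 12.7]
tool_rot: [3.141, -0.0, 1.096]
force: [0.4, 0.8, -2.9]
width: 16.3
gripper_force: 58.9
```

>>> move_arm(targets="-0.4 0 0 0 0 0 0; -0.4 0 0 0 0 0 0; -0.4 0 0 0 0 0 0; -0.4 0 0 0 0 0 0; -0.4 0 0 -0.5 0 0 0")

```text
clock: 6.88
eef_pos: [467.5, -87.0, 17.0]
tool_rot: [-3.141, 0.0, 1.097]
force: [0.0, -0.2, -0.2]
width: 25.3
gripper_force: 0.0
```

>>> move_arm(targets="-0.4 0 0 -1.5 0 0 0; 0 0 0 -2.5 0 0 0; 0 0 0 -3 0 0 0; 0 0 0 -3 0 0 0; 0 0 0 0 0 0 0")

```text
clock: 7.3
eef_pos: [471.0, -87.4, 122.1]
tool_rot: [3.133, -0.003, 1.096]
force: [0.5, 0.5, -0.0]
width: 43.0
gripper_force: 0.0
```

```bash
python3 - <<'E'
from plan import *
from fit import T,S
# red lid centre by colour blobs, wrist/top/side
im=save("wrist","pics/w4.png")
def blob(im,fish,lo,hi,sm=150):
    h=cv2.cvtColor(im["color"],cv2.COLOR_RGB2HSV); m=cv2.inRange(h,np.array(lo),np.array(hi))
    n,l,st,ce=cv2.connectedComponentsWithStats(m); k=1+st[1:,4].argmax(); return ce[k],st[k]
print(blob(im,1,(125,120,60),(150,255,255)))
plan([(616,-313,120,np.pi/2,None)],grip=0.3,mx=4)
E
```

```text
Traceback (most recent call last):
ValueError: attempt to get argmax of an empty sequence
```

View pics/w4.png

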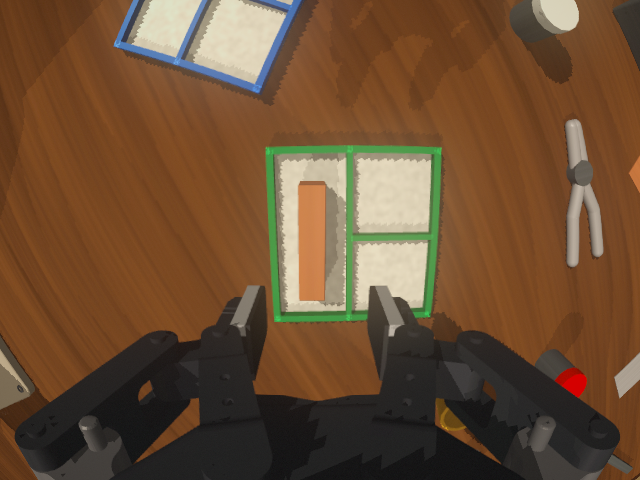

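The copper bar lies flat in the green long compartment, with its top face around (312,240). Next is the red tin, seen at (571,383).

```bash
python3 - <<'E'
from plan import *
plan([(616,-313,140,np.pi/2,None)],grip=0.3,mx=4)
E
```

```text
t 7.35 pose [469.953 -87.446 120.138   1.096] w 42.8 q1,q7 [ 0.28 -0.6 ]
0.3 -1.9 3.3 -0.3 0 0 -4; 0.3 -2.1 3.2 -0.3 0 0 -4; 0.3 -2.4 3 -0.3 0 0 -4; 0.3 -2.6 2.9 -0.3 0 0 -4; 0.3 -2.7 2.7 -0.3 0 0 -4
0.3 -3 2.5 -0.2 0 0 -4; 0.3 -3.1 2.2 -0.3 0 0 -3
end [ 615.9 -313.4  140.1] 1.567
```

>>> move_arm(targets="0.3 -1.9 3.3 -0.3 0 0 -4; 0.3 -2.1 3.2 -0.3 0 0 -4; 0.3 -2.4 3 -0.3 0 0 -4; 0.3 -2.6 2.9 -0.3 0 0 -4; 0.3 -2.7 2.7 -0.3 0 0 -4")

```text
clock: 7.77
eef_pos: [572.4, -249.7, 131.4]
tool_rot: [-3.14, -0.0, 1.449]
force: [0.3, 0.4, -0.4]
width: 55.8
gripper_force: 0.0
```

>>> move_arm(targets="0.3 -3 2.5 -0.2 0 0 -4; 0.3 -3.1 2.2 -0.3 0 0 -3; 0.3 0 0 0 0 0 0; 0.3 0 0 0 0 0 0; 0.3 0 0 0 0 0 0")

```text
clock: 8.18
eef_pos: [612.8, -311.8, 135.6]
tool_rot: [-3.139, -0.002, 1.568]
force: [-1.0, 0.6, -0.0]
width: 55.4
gripper_force: 0.0
```

```bash
python3 - <<'E'
from plan import *
s=read_state(); print(s["eef_pos"],s["tool_rot"],s["qd"].round(3))
im=save("wrist","pics/w5.png")
h=cv2.cvtColor(im["color"],cv2.COLOR_RGB2HSV).astype(int); m=(((h[:,:,0]<5)|(h[:,:,0]>175))&(h[:,:,1]>190)&(h[:,:,2]>90)).astype(np.uint8)
n,l,st,ce=cv2.connectedComponentsWithStats(m); k=1+st[1:,4].argmax(); print(st[k],ce[k],onz(im,*ce[k],46,True))
E
```

```text
[ 612.8038962  -311.82276796  135.62078466] [-3.13886523e+00 -2.11524039e-03  1.56763739e+00] [-0.02  -0.021 -0.013  0.024  0.    -0.002  0.001]
[ 297  218   54   55 2279] [323.44580957 245.30188679] [ 615.92795271 -312.16421738   46.        ]
```

View pics/w5.png

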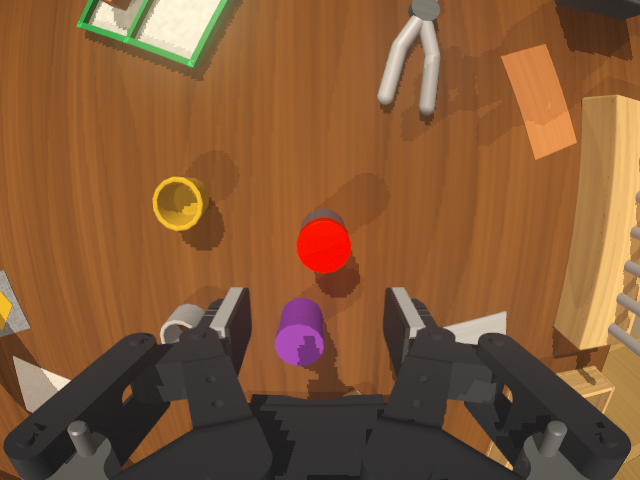

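The red lid is at (323,245), purple look-alike at (300,340) well clear of the pads' line. Red tin comes out at (616,-312.5), matching the two-camera fit.

```bash
python3 - <<'E'
from plan import *
plan([(616,-312.6,22,np.pi/2,None)],grip=0.5,mx=2.4)
E
```

```text
t 8.23 pose [ 612.96  -311.039  136.072    1.569] w 55.3 q1,q7 [0.65 0.14]
0.5 -0 0.1 2.3 0 0 0; 0.5 -0 0.1 2.3 0 0 0; 0.5 -0.1 0 2.3 0 0 0; 0.5 -0 0.1 2.3 0 0 0; 0.5 -0.1 0 2.2 0 0 0
end [ 616.  -313.    22.1] 1.569
```

>>> move_arm(targets="0.5 0 0.1 2.3 0 0 0; 0.5 0 0.1 2.3 0 0 0; 0.5 -0.1 0 2 0 0 0; 0.5 0 0 1.2 0 0 0; 0.5 0 0 0 0 0 0")

```text
clock: 8.65
eef_pos: [613.5, -311.7, 56.3]
tool_rot: [-3.136, -0.003, 1.57]
force: [-0.2, 0.3, -0.0]
width: 64.0
gripper_force: 0.0
```

>>> move_arm(targets="0.5 0 0 0 0 0 0; 0.5 0 0 0 0 0 0; 0.5 0 0 0 0 0 0; 0.5 0 0 0 0 0 0")

```text
clock: 8.98
eef_pos: [616.8, -314.2, 60.8]
tool_rot: [3.139, 0.001, 1.568]
force: [-0.6, -0.2, 0.1]
width: 64.1
gripper_force: 0.0
```

>>> move_arm(targets="0.5 0 0 1.3 0 0 0; 0.5 0.1 0 1.2 0 0 0; 0.5 0 0 0.9 0 0 0; 0.5 0 0 0.5 0 0 0; 0.5 0 0 0 0 0 0")

```text
clock: 9.4
eef_pos: [614.5, -312.3, 17.9]
tool_rot: [-3.138, -0.002, 1.568]
force: [-0.4, 0.0, 0.4]
width: 64.2
gripper_force: 0.0
```

>>> move_arm(targets="0.5 0 0 0 0 0 0; 0.5 0 0 0 0 0 0; 0.5 0 0 0 0 0 0; 0.5 0 0 0 0 0 0")

```text
clock: 9.73
eef_pos: [616.4, -313.2, 20.9]
tool_rot: [3.141, 0.0, 1.568]
force: [-0.3, 0.3, 0.3]
width: 63.9
gripper_force: 0.0
```

Well placed at z≈20. Closing, then lifting slowly.

>>> move_arm(targets="-1 0 0 0.1 0 0 0; -1 0 0 0 0 0 0; -1 0 0 0 0 0 0; -1 0 0 0 0 0 0; -1 0 0 0 0 0 0")

```text
clock: 10.15
eef_pos: [616.1, -313.0, 19.7]
tool_rot: [3.141, 0.0, 1.568]
force: [-0.3, -0.8, 2.7]
width: 33.9
gripper_force: 59.3
```

>>> move_arm(targets="-1 0 0 0 0 0 0; -1 0 0 0 0 0 0; -1 0 0 -0.5 0 0 0; -1 0 0 -1.2 0 0 0; -1 0 0 -2 0 0 0")

```text
clock: 10.57
eef_pos: [614.2, -312.3, 55.0]
tool_rot: [-3.138, -0.002, 1.568]
force: [-0.7, -0.1, -1.3]
width: 34.2
gripper_force: 59.7
```

>>> move_arm(targets="-1 0 0 -2 0 0 0; -1 0 0 -2 0 0 0; -1 0 0 -1 0 0 0; -1 0 0 0 0 0 0")

```text
clock: 10.9
eef_pos: [617.9, -313.6, 109.7]
tool_rot: [3.136, 0.002, 1.568]
force: [1.3, 0.0, -0.3]
width: 34.6
gripper_force: 59.7
```

```bash
python3 - <<'E'
from plan import *
a=1.10; R=np.array([[np.cos(a),-np.sin(a)],[np.sin(a),np.cos(a)]])
for sx in(-31,31): print(np.array([494.2,-102.8])+R@[sx,-27])
t=np.array([494.2,-102.8])+R@[-31,-27]
plan([(t[0],t[1],110,a,None)],grip=-1,mx=3)
E
```

```text
[ 504.20111896 -142.67452344]
[532.32407849 -87.41966712]
t 10.9 pose [ 617.854 -313.623  109.669    1.568] w 34.6 q1,q7 [0.64 0.12]
-1 2.4 -1.6 -0 0 0 4; -1 2.3 -1.8 -0 0 0 4; -1 2.2 -2 -0 0 0 4; -1 2.1 -2.1 -0 0 0 4; -1 1.9 -2.2 -0 0 0 4
-1 1.7 -2.4 -0 0 0 4; -1 1.6 -2.5 -0 0 0 3
end [ 504.2 -142.3  109.7] 1.096
```

>>> move_arm(targets="-1 2.4 -1.6 0 0 0 4; -1 2.3 -1.8 0 0 0 4; -1 2.2 -2 0 0 0 4; -1 2.1 -2.1 0 0 0 4; -1 1.9 -2.2 0 0 0 4")

```text
clock: 11.32
eef_pos: [533.3, -189.5, 105.4]
tool_rot: [-3.14, -0.0, 1.215]
force: [-0.1, 0.9, -0.8]
width: 34.3
gripper_force: 59.8
```

>>> move_arm(targets="-1 1.7 -2.4 0 0 0 4; -1 1.6 -2.5 0 0 0 3; -1 0 0 0 0 0 0; -1 0 0 0 0 0 0; -1 0 0 0 0 0 0")

```text
clock: 11.73
eef_pos: [502.5, -142.0, 106.0]
tool_rot: [3.141, 0.0, 1.097]
force: [-0.5, -1.3, -0.9]
width: 34.0
gripper_force: 59.9
```

>>> move_arm(targets="-1 0 0 0 0 0 0; -1 0 0 0 0 0 0; -1 0 0 0 0 0 0")

```text
clock: 11.98
eef_pos: [502.5, -142.6, 106.1]
tool_rot: [3.141, 0.0, 1.095]
force: [0.3, 0.3, -1.0]
width: 33.6
gripper_force: 59.9
```

```bash
python3 - <<'E'
from plan import *
plan([(504.2,-142.7,28,1.1,None)],grip=-1,mx=2)
im=save("wrist","pics/w6.png")
a=1.1;R=np.array([[np.cos(a),-np.sin(a)],[np.sin(a),np.cos(a)]]);c=im["color"][:,:,::-1].copy()
for p in((65,61),(-65,61),(-65,-61),(65,-61),(-60,-56),(-2,-56),(-2,2),(-60,2)):
    P=np.r_[R@p+[494.2,-102.8],12]; u=proj(im,P,True); cv2.circle(c,tuple(int(x) for x in u),3,(255,0,255),1)
cv2.imwrite("pics/w6o.png",c)
E
```

```text
t 11.98 pose [ 502.454 -142.581  106.068    1.095] w 33.6 q1,q7 [ 0.38 -0.51]
-1 0 0 2 0 0 0; -1 0 0.1 1.9 0 0 0; -1 0 0 2 0 0 0; -1 0.1 0.1 1.9 0 0 0
end [ 504.7 -142.6   28.1] 1.095
```

View pics/w6o.png

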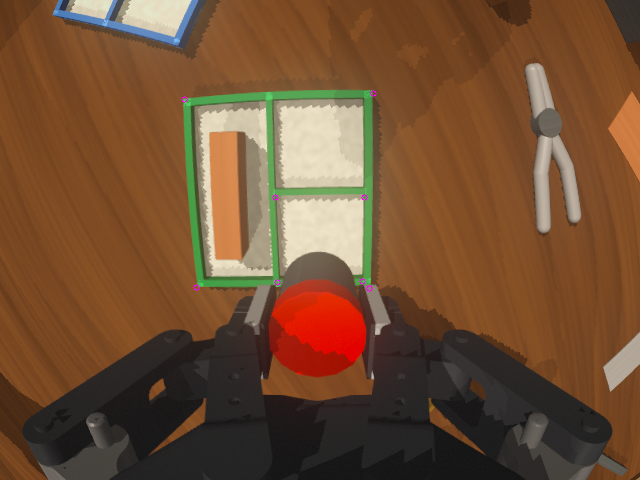

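The tray overlay points match the rims and the tin is heading for the lower-right square compartment (about (320,235)). Lowering.

>>> move_arm(targets="-1 0 0 2 0 0 0; -1 0 0.1 2 0 0 0; -1 0 0 2 0 0 0; -1 0.1 0.1 1.2 0 0 0; -1 0 0 0 0 0 0")

```text
clock: 12.45
eef_pos: [503.2, -141.4, 32.1]
tool_rot: [-3.138, 0.001, 1.097]
force: [0.0, -0.4, -0.2]
width: 34.0
gripper_force: 59.8
```

>>> move_arm(targets="-1 0 0 0 0 0 0; -1 0 0 0 0 0 0; -1 0 0 0 0 0 0; -1 0 0 0 0 0 0")

```text
clock: 12.78
eef_pos: [505.2, -141.9, 35.3]
tool_rot: [3.14, -0.0, 1.096]
force: [-1.0, -0.1, -0.9]
width: 34.1
gripper_force: 59.9
```

>>> move_arm(targets="-1 0 0 0.5 0 0 0; -1 0 0 0.4 0 0 0; -1 0 0 0.2 0 0 0; -1 0 0 0 0 0 0; -1 0 0 0 0 0 0")

```text
clock: 13.2
eef_pos: [504.5, -141.7, 23.6]
tool_rot: [3.141, 0.0, 1.097]
force: [-2.0, -0.3, 5.3]
width: 34.1
gripper_force: 60.3
```

>>> move_arm(targets="-1 0 0 0 0 0 0; -1 0 0 0 0 0 0; -1 0 0 0 0 0 0")

```text
clock: 13.45
eef_pos: [504.5, -141.7, 23.6]
tool_rot: [3.141, 0.0, 1.097]
force: [-0.6, -0.3, 4.5]
width: 34.5
gripper_force: 60.3
```

>>> move_arm(targets="0.15 0 0 0 0 0 0; 0.15 0 0 0 0 0 0; 0.15 0 0 0 0 0 0; 0.15 0 0 0 0 0 0; 0.15 0 0 -1 0 0 0")

```text
clock: 13.87
eef_pos: [503.2, -141.4, 32.2]
tool_rot: [-3.138, 0.001, 1.097]
force: [0.6, 0.2, -0.1]
width: 49.1
gripper_force: 0.0
```

>>> move_arm(targets="0.15 0 0 -2 0 0 0; 0.15 0 0 -3 0 0 0; 0.15 0 0 -3 0 0 0; 0.15 0 0 -1 0 0 0; 0.15 0 0 0 0 0 0")

```text
clock: 14.28
eef_pos: [506.4, -142.2, 126.4]
tool_rot: [3.136, -0.001, 1.096]
force: [0.5, -0.5, 0.0]
width: 49.0
gripper_force: 0.0
```

```bash
python3 - <<'E'
from plan import *
save("top","pics/top1.png"); im=save("side","pics/side1.png"); w=save("wrist","pics/w7.png")
a=cv2.resize(im["color"][200:360,230:420],None,fx=2.2,fy=2.2)[:,:,::-1]; b=cv2.resize(w["color"],(469,352))[:,:,::-1][:,:380]
cv2.imwrite("pics/chk1.png",np.hstack([a,b[:a.shape[0]] if b.shape[0]>=a.shape[0] else b]))
# plan to look at brass bar: (482,389) yaw -.42 ; alu bar at (393,271); 
plan([(482,300,160,1.1,None)],grip=0.6,mx=4)
E
```

```text
t 14.43 pose [ 503.573 -141.702  122.549    1.096] w 49.3 q1,q7 [ 0.39 -0.51]
0.6 3.2 -1.8 -0.3 0 0 0; 0.6 3.2 -1.8 -0.3 0 0 0; 0.6 3.2 -1.8 -0.3 0 0 0; 0.6 3.2 -1.9 -0.3 0 0 0; 0.6 3.2 -1.8 -0.3 0 0 0
0.6 3.2 -1.9 -0.3 0 0 0; 0.6 3.2 -1.8 -0.3 0 0 0; 0.6 3.2 -1.9 -0.3 0 0 0; 0.6 3.2 -1.8 -0.3 0 0 0; 0.6 3.2 -1.9 -0.3 0 0 0
0.6 3.2 -1.8 -0.4 0 0 0; 0.6 3.1 -1.9 -0.3 0 0 0
end [482.  300.  159.5] 1.096
```

View pics/chk1.png

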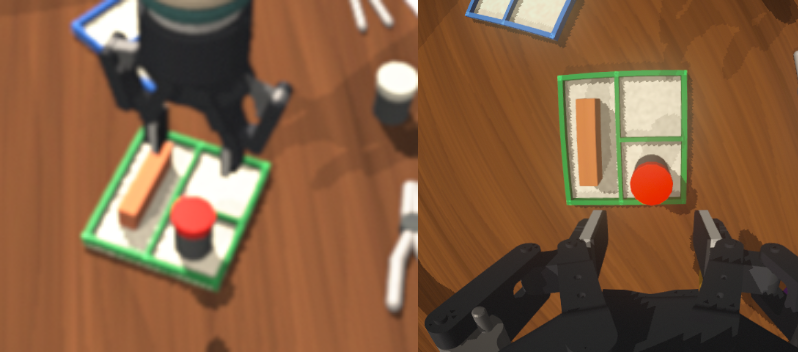

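Both views show the green tray complete: the copper bar lies flat and the red tin is upright in the near square compartment. Now the blue tray, starting with the brass bar.

```bash
python3 - <<'E'
from plan import *
plan([(490,100,160,1.95,None),(482,389,160,2.72,None)],grip=0.6,mx=4.1)
E
```

```text
t 14.43 pose [ 503.573 -141.702  122.549    1.096] w 49.3 q1,q7 [ 0.39 -0.51]
0.6 3 -1.8 -0.5 0 0 -7; 0.6 3.2 -1.4 -0.5 0 0 -7; 0.6 3.3 -1 -0.5 0 0 -7; 0.6 3.4 -0.5 -0.6 0 0 -7; 0.6 3.4 -0.1 -0.5 0 0 -7
0.6 3.5 0.3 -0.6 0 0 -7; 0.6 3.4 0.6 -0.5 0 0 -7; 0.6 3.4 1.3 -0 0 0 -6; 0.6 3.2 1.6 -0 0 0 -6; 0.6 3.1 1.9 -0 0 0 -6
0.6 2.8 2.2 -0 0 0 -6; 0.6 2.6 2.5 -0 0 0 -6; 0.6 2.3 2.8 -0 0 0 -6; 0.6 2 3 -0 0 0 -6; 0.6 1.7 3.2 -0 0 0 -2
end [481.6 388.9 159.5] 2.719
```

>>> move_arm(targets="0.6 3 -1.8 -0.5 0 0 -7; 0.6 3.2 -1.4 -0.5 0 0 -7; 0.6 3.3 -1 -0.5 0 0 -7; 0.6 3.4 -0.5 -0.6 0 0 -7; 0.6 3.4 -0.1 -0.5 0 0 -7")

```text
clock: 14.85
eef_pos: [493.6, 32.3, 148.0]
tool_rot: [-3.138, -0.0, 1.714]
force: [-0.0, 0.3, -0.2]
width: 68.3
gripper_force: 0.0
```

>>> move_arm(targets="0.6 3.5 0.3 -0.6 0 0 -7; 0.6 3.4 0.6 -0.5 0 0 -7; 0.6 3.4 1.3 0 0 0 -6; 0.6 3.2 1.6 0 0 0 -6; 0.6 3.1 1.9 0 0 0 -6")

```text
clock: 15.27
eef_pos: [486.3, 209.9, 158.7]
tool_rot: [-3.139, -0.001, 2.271]
force: [0.5, -0.5, -1.0]
width: 68.1
gripper_force: 0.0
```

>>> move_arm(targets="0.6 2.8 2.2 0 0 0 -6; 0.6 2.6 2.5 0 0 0 -6; 0.6 2.3 2.8 0 0 0 -6; 0.6 2 3 0 0 0 -6; 0.6 1.7 3.2 0 0 0 -2")

```text
clock: 15.68
eef_pos: [481.2, 389.8, 157.9]
tool_rot: [-3.138, -0.002, 2.724]
force: [-0.1, 0.2, 0.8]
width: 68.2
gripper_force: 0.0
```

>>> move_arm(targets="0.6 0 0 0 0 0 0; 0.6 0 0 0 0 0 0; 0.6 0 0 0 0 0 0; 0.6 0 0 0 0 0 0; 0.6 0 0 0 0 0 0")

```text
clock: 16.1
eef_pos: [482.8, 387.0, 159.6]
tool_rot: [-3.14, 0.0, 2.718]
force: [1.3, 0.1, -0.7]
width: 68.0
gripper_force: 0.0
```

```bash
python3 - <<'E'
from plan import *
plan([(482,389,160,2.72,None)])
im=save("wrist","pics/w8.png")
h=cv2.cvtColor(im["color"],cv2.COLOR_RGB2HSV); uv=proj(im,[482,389,26.],True); print(uv,h[int(uv[1]),int(uv[0])])
E
```

```text
t 16.1 pose [482.766 386.971 159.594   2.718] w 68.0 q1,q7 [-0.33 -0.06]
1 0.2 0.2 -0 0 0 0
end [481.8 389.6 159.6] 2.718
[320.31141723 228.19894275] [ 20 198 175]
```

View pics/w8.png

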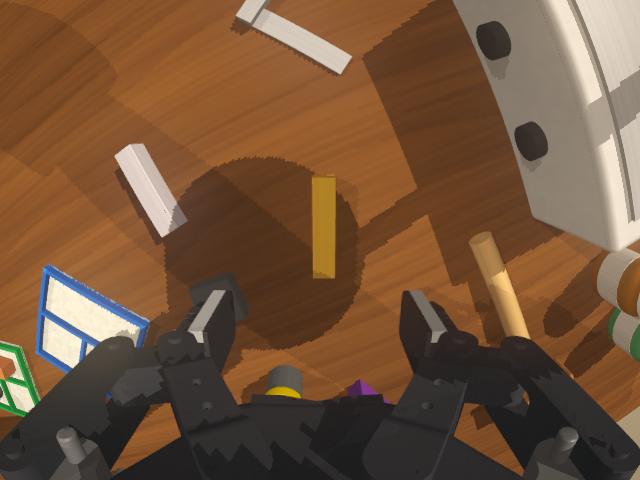

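The brass bar's top corners are at (312,176), (337,176), (335,278) and (313,278). A dark cube at (218,295) lies on the left finger's side, so I'm checking its clearance.

```bash
python3 - <<'E'
from plan import *
from fit import T
W=load("pics/w8.png")
q=np.array([onz(W,u,v,26,True) for u,v in((312,176.5),(336.5,176.5),(335,278),(313,278))]); c=q.mean(0); d=(q[0]+q[1]-q[2]-q[3])/2; e=(q[0]+q[3]-q[1]-q[2])/2
print(c,np.linalg.norm(d),np.linalg.norm(e),np.arctan2(d[1],d[0])); print("tri",tri(ray(W,324.5,227,True),ray(T,134.5,261.5)))
print("cube",onz(T,187,250,25)[:2],onz(W,218,290,25,True)[:2])
plan([(c[0],c[1],9,np.arctan2(d[1],d[0]),None)],grip=0.3,mx=2)
E
```

```text
[483.72019835 391.46201951  26.        ] 80.23160866661343 17.850781274133737 2.7202202113148375
tri (array([485.12404872, 390.71380639,   9.77940761]), np.float64(1.9746123397984283))
cube [506.07767316 275.62811074] [495.16557003 290.35131403]
t 16.15 pose [482.869 387.284 159.936   2.718] w 68.1 q1,q7 [-0.33 -0.06]
0.3 0 0.1 1.9 0 0 0; 0.3 0 0 1.9 0 0 0; 0.3 0 0.1 1.9 0 0 0; 0.3 0 0 1.9 0 0 0; 0.3 0 0.1 1.9 0 0 0
0.3 0 0 1.9 0 0 0; 0.3 0 0.1 1.8 0 0 0; 0.3 0.1 0 1.9 0 0 0
end [483.6 391.3   8.9] 2.718
```

>>> move_arm(targets="0.3 0 0.1 2 0 0 0; 0.3 0 0 2.5 0 0 0; 0.3 0 0.1 2.5 0 0 0; 0.3 0 0 2.5 0 0 0; 0.3 0 0.1 1.5 0 0 0")

```text
clock: 16.57
eef_pos: [483.2, 389.4, 48.0]
tool_rot: [-3.138, -0.0, 2.718]
force: [0.1, -0.8, -1.0]
width: 55.7
gripper_force: 0.0
```

>>> move_arm(targets="0.3 0 0 0 0 0 0; 0.3 0 0 0 0 0 0; 0.3 0 0 0 0 0 0; 0.3 0 0 0 0 0 0")

```text
clock: 16.9
eef_pos: [484.4, 392.6, 52.0]
tool_rot: [3.139, 0.001, 2.719]
force: [0.2, 0.5, 0.4]
width: 55.3
gripper_force: 0.0
```

>>> move_arm(targets="0.3 0 -0.1 1.3 0 0 0; 0.3 0 0 1.2 0 0 0; 0.3 0 0 1 0 0 0; 0.3 0 0 0.6 0 0 0; 0.3 0 0 0 0 0 0")

```text
clock: 17.32
eef_pos: [482.1, 389.7, 7.1]
tool_rot: [-3.138, -0.001, 2.72]
force: [-0.1, 0.0, -0.1]
width: 55.8
gripper_force: 0.0
```

>>> move_arm(targets="0.3 0 0 0 0 0 0; 0.3 0 0 0 0 0 0; 0.3 0 0 0 0 0 0; 0.3 0 0 0 0 0 0")

```text
clock: 17.65
eef_pos: [483.4, 391.1, 9.8]
tool_rot: [3.141, 0.0, 2.72]
force: [0.1, -0.1, 0.0]
width: 55.8
gripper_force: 0.0
```

>>> move_arm(targets="-1 0 0 0 0 0 0; -1 0 0 0 0 0 0; -1 0 0 0 0 0 0; -1 0 0 0 0 0 0; -1 0 0 0 0 0 0")

```text
clock: 18.07
eef_pos: [483.5, 391.1, 9.8]
tool_rot: [3.141, 0.0, 2.72]
force: [0.4, 0.1, 4.1]
width: 16.2
gripper_force: 60.4
```

>>> move_arm(targets="-1 0 0 0 0 0 0; -1 0 0 0 0 0 0; -1 0 0 0 0 0 0; -1 0 0 -0.8 0 0 0; -1 0 0 -1.5 0 0 0")

```text
clock: 18.48
eef_pos: [481.7, 388.8, 30.7]
tool_rot: [-3.136, -0.002, 2.72]
force: [-0.1, 1.0, -2.9]
width: 16.4
gripper_force: 59.4
```

>>> move_arm(targets="-1 0 0 -2 0 0 0; -1 0 0 -2 0 0 0; -1 0 0 -1.5 0 0 0; -1 0 0 0 0 0 0; -1 0 0 0 0 0 0")

```text
clock: 18.9
eef_pos: [483.5, 390.8, 88.2]
tool_rot: [3.14, 0.001, 2.719]
force: [-0.1, -0.6, -3.2]
width: 16.7
gripper_force: 59.6
```

```bash
python3 - <<'E'
from plan import *
a=.69; R=np.array([[np.cos(a),-np.sin(a)],[np.sin(a),np.cos(a)]])
for p in((0,31),(-31,-27),(31,-27)): print(np.array([491.8,105.7])+R@p)
t=np.array([491.8,105.7])+R@[0,31]
plan([(t[0],t[1],95,a,None)],grip=-1,mx=3)
E
```

```text
[472.06734735 129.60862646]
[485.07787746  65.14370495]
[532.89513038 104.60901024]
t 18.9 pose [483.477 390.766  88.225   2.719] w 16.7 q1,q7 [-0.37 -0.13]
-1 -1 -2.4 -0.1 0 0 -6; -1 -0.7 -2.5 -0.1 0 0 -6; -1 -0.4 -2.6 -0.1 0 0 -6; -1 -0.2 -2.6 -0.1 0 0 -6; -1 0.1 -2.6 -0 0 0 -6
-1 0.4 -2.6 -0.1 0 0 -6; -1 0.7 -2.5 -0 0 0 -6; -1 0.9 -2.5 -0.1 0 0 -6; -1 1.1 -2.3 -0 0 0 -6; -1 1.4 -2.3 -0.1 0 0 -10
end [472.6 129.4  95.2] 3.836
```

>>> move_arm(targets="-1 -1 -2.4 -0.1 0 0 -6.4; -1 -0.7 -2.5 -0.1 0 0 -6.4; -1 -0.4 -2.6 -0.1 0 0 -6.4; -1 -0.2 -2.6 -0.1 0 0 -6.4; -1 0.1 -2.6 0 0 0 -6.4")

```text
clock: 19.32
eef_pos: [478.7, 258.5, 90.2]
tool_rot: [-3.14, -0.002, -2.999]
force: [0.5, -0.4, -2.2]
width: 16.7
gripper_force: 59.6
```

>>> move_arm(targets="-1 0.4 -2.6 -0.1 0 0 -6.4; -1 0.7 -2.5 0 0 0 -6.4; -1 0.9 -2.5 -0.1 0 0 -6.4; -1 1.1 -2.3 0 0 0 -6.4; -1 1.4 -2.3 -0.1 0 0 -6.4")

```text
clock: 19.73
eef_pos: [479.5, 127.6, 93.2]
tool_rot: [3.141, -0.002, -2.44]
force: [1.2, -0.0, -2.7]
width: 16.1
gripper_force: 59.6
```

>>> move_arm(targets="-1 0 0 0 0 0 0; -1 0 0 0 0 0 0; -1 0 0 0 0 0 0; -1 0 0 0 0 0 0; -1 0 0 0 0 0 0")

```text
clock: 20.15
eef_pos: [480.4, 130.5, 94.2]
tool_rot: [3.141, 0.0, -2.445]
force: [-0.2, 0.3, -3.3]
width: 16.2
gripper_force: 59.7
```

```bash
python3 - <<'E'
from plan import *
plan([(472.1,129.6,20,.69,None)],grip=-1,mx=2)
im=save("wrist","pics/w9.png")
a=.69;R=np.array([[np.cos(a),-np.sin(a)],[np.sin(a),np.cos(a)]]);c=im["color"][:,:,::-1].copy()
for p in((65,61),(-65,61),(-65,-61),(65,-61),(-60,6),(60,6),(-60,56),(60,56)):
    u=proj(im,np.r_[R@p+[491.8,105.7],12],True); cv2.circle(c,tuple(int(x) for x in u),3,(255,0,255),1)
cv2.imwrite("pics/w9o.png",c)
E
```

```text
t 20.15 pose [480.364 130.508  94.243  -2.445] w 16.2 q1,q7 [0.25 1.03]
-1 0.2 0.1 1.9 0 0 0; -1 0.2 0.1 1.8 0 0 0; -1 0.1 0.1 1.9 0 0 0; -1 0.2 0.2 1.8 0 0 0
end [471.8 129.9  20.2] -2.445
```

View pics/w9o.png

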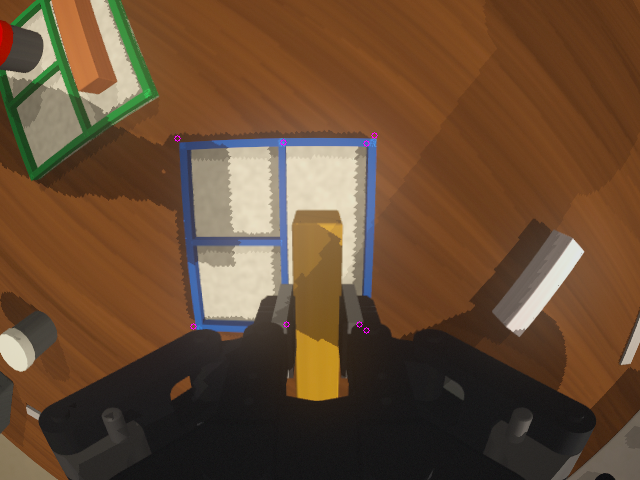

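The overlay is within about 5 px (some 3 mm) of the blue rim corners, and the bar lines up with the long compartment (rims x≈284 to 368). Lowering.

>>> move_arm(targets="-1 0.2 0.1 1.9 0 0 0; -1 0.2 0.1 1.9 0 0 0; -1 0.1 0.1 1.6 0 0 0; -1 0.2 0.1 1 0 0 0; -1 0 0 0.5 0 0 0")

```text
clock: 20.62
eef_pos: [471.5, 128.2, 24.1]
tool_rot: [3.141, -0.002, -2.445]
force: [-0.4, -0.0, -3.6]
width: 16.7
gripper_force: 59.7
```

>>> move_arm(targets="-1 0 0 0 0 0 0; -1 0 0 0 0 0 0; -1 0 0 0 0 0 0; -1 0 0 0 0 0 0; -1 0 0 0 0 0 0")

```text
clock: 21.03
eef_pos: [473.2, 128.0, 25.9]
tool_rot: [-3.141, 0.001, -2.447]
force: [0.3, -0.2, -3.7]
width: 16.5
gripper_force: 59.7
```

>>> move_arm(targets="-1 0 0 0.6 0 0 0; -1 0 0 0.4 0 0 0; -1 0 0 0.2 0 0 0; -1 0 0 0 0 0 0; -1 0 0 0 0 0 0")

```text
clock: 21.45
eef_pos: [472.7, 127.5, 13.8]
tool_rot: [-3.14, -0.0, -2.447]
force: [-1.0, -2.1, 6.0]
width: 16.0
gripper_force: 60.9
```

>>> move_arm(targets="-1 0 0 0 0 0 0; -1 0 0 0 0 0 0; -1 0 0 0 0 0 0")

```text
clock: 21.7
eef_pos: [472.7, 127.5, 13.8]
tool_rot: [-3.14, -0.0, -2.446]
force: [-1.8, -1.8, 6.9]
width: 16.9
gripper_force: 60.9
```

>>> move_arm(targets="-0.4 0 0 0 0 0 0; -0.4 0 0 0 0 0 0; -0.4 0 0 0 0 0 0; -0.4 0 0 0 0 0 0; -0.4 0 0 -0.5 0 0 0")

```text
clock: 22.12
eef_pos: [472.3, 127.7, 17.8]
tool_rot: [3.141, -0.001, -2.446]
force: [0.2, -0.0, -0.3]
width: 25.8
gripper_force: 0.0
```

>>> move_arm(targets="-0.4 0 0 -1.5 0 0 0; 0 0 0 -2.5 0 0 0; 0 0 0 -3 0 0 0; 0 0 0 -3 0 0 0; 0 0 0 -1 0 0 0")

```text
clock: 22.53
eef_pos: [474.0, 129.2, 132.0]
tool_rot: [-3.14, 0.005, -2.446]
force: [0.6, -0.3, 1.0]
width: 42.3
gripper_force: 0.0
```

```bash
python3 - <<'E'
from plan import *
save("wrist","pics/w10.png")
plan([(699,-11.5,140,None,None)],grip=0.4,mx=4)
E
```

```text
t 22.58 pose [474.516 129.034 132.065  -2.446] w 42.6 q1,q7 [0.29 1.09]
0.4 -1.2 -3.6 -0.1 0 0 0; 0.4 -1.2 -3.6 -0.1 0 0 0; 0.4 -1.2 -3.6 -0.1 0 0 0; 0.4 -1.2 -3.6 -0.1 0 0 0; 0.4 -1.1 -3.6 -0.1 0 0 0
0.4 -1.2 -3.6 -0.1 0 0 0; 0.4 -1.1 -3.6 -0.2 0 0 0
end [698.9 -12.  140.1] -2.446
```

View pics/w10.png

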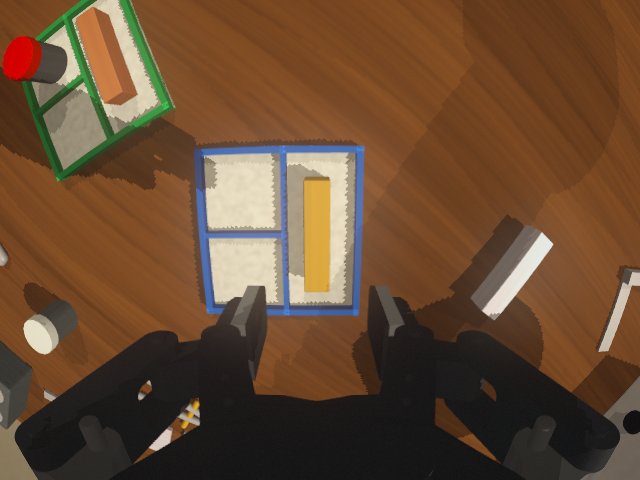

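The brass bar lies flat in the long compartment (315,235), and the blue rim corners are (196,148), (364,146), (359,315) and (208,313). From here I work with numbers and keep the last picture for the end.

>>> move_arm(targets="0.4 -1.2 -3.6 -0.1 0 0 0; 0.4 -1.2 -3.6 -0.1 0 0 0; 0.4 -1.2 -3.6 -0.1 0 0 0; 0.4 -1.2 -3.6 -0.1 0 0 0; 0.4 -1.1 -3.6 -0.1 0 0 0")

```text
clock: 23.0
eef_pos: [634.2, 25.6, 132.0]
tool_rot: [3.141, -0.002, -2.447]
force: [0.2, 1.0, 0.2]
width: 59.8
gripper_force: 0.0
```

>>> move_arm(targets="0.4 -1.2 -3.6 -0.1 0 0 0; 0.4 -1.1 -3.6 -0.2 0 0 0; 0.4 0 0 0 0 0 0; 0.4 0 0 0 0 0 0; 0.4 0 0 0 0 0 0")

```text
clock: 23.42
eef_pos: [695.8, -12.5, 134.8]
tool_rot: [3.14, -0.002, -2.446]
force: [-0.1, 0.2, -0.7]
width: 60.0
gripper_force: 0.0
```

>>> move_arm(targets="0.4 0 0 0 0 0 0; 0.4 0 0 0 0 0 0; 0.4 0 0 0 0 0 0")

```text
clock: 23.67
eef_pos: [696.4, -12.3, 136.4]
tool_rot: [3.142, -0.0, -2.444]
force: [0.9, -0.6, -0.5]
width: 59.9
gripper_force: 0.0
```

```bash
python3 - <<'E'
from plan import *
W=load("pics/w10.png"); q=np.array([onz(W,u,v,12,True) for u,v in((196,148),(364,146),(359,315),(208,313))]); print("blue",q.round(1)[:,:2].tolist(),q.mean(0)); d=(q[3]+q[2]-q[0]-q[1]); print(np.linalg.norm(d)/2,np.arctan2(d[1],d[0]))
im=save("wrist","pics/w11.png"); u=proj(im,[699,-11.5,48.],True); print("pred",u)
h=cv2.cvtColor(im["color"],cv2.COLOR_RGB2HSV).astype(int); m=((h[:,:,1]<50)&(h[:,:,2]>140)).astype(np.uint8)
n,l,st,ce=cv2.connectedComponentsWithStats(m)
for k in range(1,n):
    if st[k,4]>300: print(st[k],ce[k].round(1),onz(im,*ce[k],46,True).round(1))
r=read_state(); print(r["eef_pos"],r["qpos"].round(2))
E
```

```text
blue [[480.2, 20.6], [403.5, 113.4], [503.1, 197.0], [581.0, 103.6]] [491.96523752 108.67579696  12.        ]
130.27183176995803 0.6935292755280991
pred [314.95329004 251.25002009]
[ 340    0   85   48 2688] [381.6  18.8] [555.9 -76.6  46. ]
[427   0  54  22 802] [453.1   8.3] [514.5 -47.8  46. ]
[ 115   34   76   85 2207] [157.7  81.2] [ 677.1 -164.1   46. ]
[ 528   67   48   76 2828] [549.1 104.2] [511.   46.9  46. ]
[585  80  28  39 389] [597.5  91.3] [465.5  73.4  46. ]
[194 120  37  49 704] [212.6 144.6] [ 687.1 -106.3   46. ]
[ 523  141   48   69 2754] [545.9 175.2] [550.5  79.8  46. ]
[578 184  29  28 554] [591.6 199.9] [530.9 127.9  46. ]
[ 290  226   54   54 2250] [316.7 252.6] [699.4  -9.7  46. ]
[108 308  36  31 781] [123.9 322.7] [841.1 -87.7  46. ]
[ 236  355  167   49 2235] [332.3 379.2] [769.9  64.9  46. ]
[444 408  24  32 359] [454.4 426.2] [745.9 189.2  46. ]
[696.60114975 -12.57281828 136.4994946 ] [ 0.44  0.97 -0.94  1.44  0.82  1.15  1.64]
```

>>> move_arm(targets="0.5 -0.1 0 2 0 0 0; 0.5 -0.1 0 2.5 0 0 0; 0.5 0 0 2 0 0 0; 0.5 0 0 1.2 0 0 0; 0.5 0 0 0 0 0 0")

```text
clock: 24.13
eef_pos: [696.6, -12.3, 56.4]
tool_rot: [3.139, -0.004, -2.446]
force: [0.0, -0.2, 0.4]
width: 64.0
gripper_force: 0.0
```

>>> move_arm(targets="0.5 0 0 0 0 0 0; 0.5 0 0 0 0 0 0; 0.5 0 0 0 0 0 0; 0.5 0 0 0 0 0 0; 0.5 0 0 0 0 0 0")

```text
clock: 24.55
eef_pos: [699.2, -11.9, 60.4]
tool_rot: [-3.141, 0.001, -2.447]
force: [-0.2, 0.2, -0.2]
width: 64.5
gripper_force: 0.0
```

>>> move_arm(targets="0.5 0 0.1 1.2 0 0 0; 0.5 0 0 1.2 0 0 0; 0.5 0 0 1 0 0 0; 0.5 0 0 0.6 0 0 0; 0.5 0 0 0 0 0 0")

```text
clock: 24.97
eef_pos: [696.3, -11.5, 16.5]
tool_rot: [3.139, -0.003, -2.446]
force: [0.1, -0.2, 0.7]
width: 63.9
gripper_force: 0.0
```

>>> move_arm(targets="0.5 0 0 0 0 0 0; 0.5 0 0 0 0 0 0; 0.5 0 0 0 0 0 0; 0.5 0 0 0 0 0 0")

```text
clock: 25.3
eef_pos: [698.4, -11.0, 19.9]
tool_rot: [-3.141, 0.001, -2.447]
force: [-0.4, 0.1, 0.3]
width: 64.1
gripper_force: 0.0
```

>>> move_arm(targets="-1 0 0 0 0 0 0; -1 0 0 0 0 0 0; -1 0 0 0 0 0 0; -1 0 0 0 0 0 0; -1 0 0 0 0 0 0")

```text
clock: 25.72
eef_pos: [698.4, -11.1, 19.9]
tool_rot: [-3.141, 0.001, -2.447]
force: [-0.7, -0.3, 3.9]
width: 33.8
gripper_force: 59.3
```

>>> move_arm(targets="-1 0 0 0 0 0 0; -1 0 0 0 0 0 0; -1 0 0 -0.5 0 0 0; -1 0 0 -1.2 0 0 0; -1 0 0 -2 0 0 0")

```text
clock: 26.13
eef_pos: [696.0, -11.5, 54.8]
tool_rot: [3.139, -0.004, -2.446]
force: [0.3, -0.3, -0.2]
width: 33.8
gripper_force: 59.7
```

>>> move_arm(targets="-1 0 0 -2 0 0 0; -1 0 0 -2 0 0 0; -1 0 0 -1 0 0 0; -1 0 0 0 0 0 0; -1 0 0 0 0 0 0")

```text
clock: 26.55
eef_pos: [697.9, -11.3, 106.5]
tool_rot: [-3.141, 0.0, -2.446]
force: [-0.3, -0.3, -0.7]
width: 34.3
gripper_force: 59.7
```

```bash
python3 - <<'E'
from plan import *
a=.69; R=np.array([[np.cos(a),-np.sin(a)],[np.sin(a),np.cos(a)]])
for p in((-31,-27),(31,-27)): print(np.array([492,107.3])+R@p)
t=np.array([492,107.3])+R@[31,-27]
plan([(t[0],t[1],110,None,None)],grip=-1,mx=3)
E
```

```text
[485.27787746  66.74370495]
[533.09513038 106.20901024]
t 26.55 pose [697.931 -11.328 106.519  -2.446] w 34.3 q1,q7 [0.43 1.61]
-1 0.7 2.8 -0 0 0 0; -1 0.7 2.8 -0.1 0 0 0; -1 0.7 2.8 -0 0 0 0; -1 0.8 2.8 -0.1 0 0 0; -1 0.7 2.8 -0 0 0 0
-1 0.8 2.8 -0.1 0 0 0; -1 0.7 2.8 -0 0 0 0
end [533.2 106.5 109.5] -2.446
```

>>> move_arm(targets="-1 0.7 2.8 0 0 0 0; -1 0.7 2.8 -0.1 0 0 0; -1 0.7 2.8 0 0 0 0; -1 0.8 2.8 -0.1 0 0 0; -1 0.7 2.8 0 0 0 0")

```text
clock: 26.97
eef_pos: [578.3, 73.3, 106.8]
tool_rot: [3.14, -0.003, -2.447]
force: [0.5, -0.3, -0.0]
width: 33.7
gripper_force: 59.7
```

>>> move_arm(targets="-1 0.8 2.8 -0.1 0 0 0; -1 0.7 2.8 0 0 0 0; -1 0 0 0 0 0 0; -1 0 0 0 0 0 0; -1 0 0 0 0 0 0")

```text
clock: 27.38
eef_pos: [533.3, 106.0, 108.4]
tool_rot: [-3.142, -0.001, -2.447]
force: [1.0, -0.6, -0.3]
width: 33.9
gripper_force: 59.8
```

>>> move_arm(targets="-1 0 0 0 0 0 0; -1 0 0 0 0 0 0; -1 0 0 0 0 0 0; -1 0 0 0 0 0 0; -1 0 0 0 0 0 0")

```text
clock: 27.8
eef_pos: [533.5, 106.4, 109.2]
tool_rot: [3.142, 0.0, -2.447]
force: [-0.8, -0.4, -0.9]
width: 33.9
gripper_force: 59.8
```

```bash
python3 - <<'E'
from plan import *
plan([(533.1,106.2,36,.69,None)],grip=-1,mx=2)
E
```

```text
t 27.8 pose [533.456 106.447 109.219  -2.447] w 33.9 q1,q7 [0.31 1.19]
-1 0 0 1.8 0 0 0; -1 0 0 1.8 0 0 0; -1 0 0 1.9 0 0 0; -1 0 0 1.8 0 0 0
end [533.5 106.4  36.2] -2.447
```

>>> move_arm(targets="-1 0 0 2 0 0 0; -1 0 0 2 0 0 0; -1 0 0 2 0 0 0; -1 0 0 1.3 0 0 0; -1 0 0 0 0 0 0")

```text
clock: 28.22
eef_pos: [531.7, 105.8, 33.9]
tool_rot: [3.14, -0.004, -2.447]
force: [0.0, 0.2, -1.5]
width: 34.2
gripper_force: 59.8
```

>>> move_arm(targets="-1 0 0 0 0 0 0; -1 0 0 0 0 0 0; -1 0 0 0 0 0 0; -1 0 0 0 0 0 0; -1 0 0 0 0 0 0")

```text
clock: 28.63
eef_pos: [533.7, 106.8, 37.1]
tool_rot: [-3.141, 0.001, -2.447]
force: [-0.6, -0.6, -0.4]
width: 34.0
gripper_force: 59.8
```

Need z≈24: 13 mm more.

>>> move_arm(targets="-1 0 0 0.6 0 0 0; -1 0 0 0.4 0 0 0; -1 0 0 0.3 0 0 0; -1 0 0 0 0 0 0; -1 0 0 0 0 0 0")

```text
clock: 29.05
eef_pos: [533.3, 106.6, 23.8]
tool_rot: [-3.141, -0.0, -2.446]
force: [-1.8, -2.2, 8.7]
width: 34.3
gripper_force: 60.4
```

>>> move_arm(targets="-1 0 0 0 0 0 0; -1 0 0 0 0 0 0; -1 0 0 0 0 0 0")

```text
clock: 29.3
eef_pos: [533.3, 106.5, 23.8]
tool_rot: [-3.141, -0.0, -2.446]
force: [-1.8, -2.6, 8.2]
width: 33.8
gripper_force: 60.4
```

>>> move_arm(targets="0.1 0 0 0 0 0 0; 0.1 0 0 0 0 0 0; 0.1 0 0 0 0 0 0; 0.1 0 0 0 0 0 0; 0.1 0 0 -1 0 0 0")

```text
clock: 29.72
eef_pos: [532.1, 106.1, 32.1]
tool_rot: [3.14, -0.003, -2.446]
force: [-1.0, -0.8, -0.3]
width: 46.8
gripper_force: 0.0
```

>>> move_arm(targets="0.1 0 0 -2 0 0 0; 0.1 0 0 -3 0 0 0; 0.1 0 0 -3 0 0 0; 0.1 0 0 -2 0 0 0; 0.1 0 0 0 0 0 0")

```text
clock: 30.13
eef_pos: [535.5, 108.4, 138.0]
tool_rot: [-3.139, 0.007, -2.446]
force: [0.3, -0.4, 0.8]
width: 46.8
gripper_force: 0.0
```

```bash
python3 - <<'E'
from plan import *
plan([(499.5,-392,140,None,None)],grip=0.5,mx=4)
im=save("wrist","pics/w12.png"); h=cv2.cvtColor(im["color"],cv2.COLOR_RGB2HSV).astype(int); u=proj(im,[533.2,106.4,52.],True); print(u, h[int(u[1]),int(u[0])])
m=((h[:,:,1]<45)&(h[:,:,2]>130)).astype(np.uint8); l=cv2.connectedComponentsWithStats(m); k=l[1][int(u[1]),int(u[0])]; print(k,l[2][k],l[3][k],onz(im,*l[3][k],50,True))
E
```

```text
t 30.13 pose [535.531 108.374 137.979  -2.446] w 46.8 q1,q7 [0.33 1.23]
0.5 2.7 -2.8 -0 0 0 0; 0.5 2.7 -2.8 -0 0 0 0; 0.5 2.7 -2.8 -0 0 0 0; 0.5 2.7 -2.8 -0 0 0 0; 0.5 2.7 -2.8 -0 0 0 0
0.5 2.7 -2.8 -0 0 0 0; 0.5 2.7 -2.8 -0 0 0 0; 0.5 2.7 -2.8 -0 0 0 0; 0.5 2.6 -2.7 -0 0 0 0; 0.5 2.7 -2.8 -0.1 0 0 0
0.5 2.6 -2.7 -0 0 0 0; 0.5 2.7 -2.8 -0.1 0 0 0; 0.5 2.6 -2.7 -0 0 0 0
end [ 499.6 -391.8  140. ] -2.446
[316.85803822 243.13334303] [ 24  33 234]
143 [ 280  196   69   77 3065] [319.40261011 239.48809135] [530.72853843 106.46166259  50.        ]
```

White tin stands as expected. Now on to the tube.

>>> move_arm(targets="0.5 2.7 -2.8 0 0 0 0; 0.5 2.7 -2.8 0 0 0 0; 0.5 2.7 -2.8 0 0 0 0; 0.5 2.7 -2.8 0 0 0 0; 0.5 2.7 -2.8 0 0 0 0")

```text
clock: 30.6
eef_pos: [518.1, -89.1, 132.5]
tool_rot: [3.141, -0.001, -2.446]
force: [0.8, -0.6, -0.7]
width: 64.1
gripper_force: 0.0
```

>>> move_arm(targets="0.5 2.7 -2.8 0 0 0 0; 0.5 2.7 -2.8 0 0 0 0; 0.5 2.7 -2.8 0 0 0 0; 0.5 2.6 -2.7 0 0 0 0; 0.5 2.7 -2.8 -0.1 0 0 0")

```text
clock: 31.02
eef_pos: [503.9, -281.5, 133.3]
tool_rot: [3.14, -0.001, -2.446]
force: [1.1, -1.0, 1.2]
width: 64.1
gripper_force: 0.0
```

>>> move_arm(targets="0.5 2.6 -2.7 0 0 0 0; 0.5 2.7 -2.8 -0.1 0 0 0; 0.5 2.6 -2.7 0 0 0 0; 0.5 0 0 0 0 0 0; 0.5 0 0 0 0 0 0")

```text
clock: 31.43
eef_pos: [495.3, -395.9, 133.6]
tool_rot: [3.14, -0.001, -2.452]
force: [-0.7, 1.0, -0.7]
width: 64.1
gripper_force: 0.0
```

>>> move_arm(targets="0.5 0 0 0 0 0 0; 0.5 0 0 0 0 0 0; 0.5 0 0 0 0 0 0; 0.5 0 0 0 0 0 0")

```text
clock: 31.77
eef_pos: [497.7, -392.0, 135.5]
tool_rot: [3.141, 0.0, -2.444]
force: [0.2, 0.4, -0.2]
width: 63.9
gripper_force: 0.0
```

```bash
python3 - <<'E'
from plan import *
im=save("wrist","pics/w13.png"); h=cv2.cvtColor(im["color"],cv2.COLOR_RGB2HSV).astype(int); u=proj(im,[499.5,-394,32.],True); print(u)
m=((h[:,:,1]<60)&(h[:,:,2]>90)).astype(np.uint8); u=u.astype(int)
roi=m[max(0,u[1]-60):u[1]+60,u[0]-60:u[0]+60]
print("\n".join("".join("#" if x else "." for x in r[::2]) for r in roi[::4]))
l=cv2.connectedComponentsWithStats(roi)
for k in range(1,l[0]):
    if l[2][k,4]>150: print(l[2][k],l[3][k])
r=read_state(); print(r["clock"],r["eef_pos"],r["tool_rot"],r["qpos"].round(2))
E
```

```text
[312.5702574  241.36360347]
............................................................
............................................................
............................................................
............................................................
............................................................
............................................................
............................................................
.............................#..............................
........................############........................
.....................##################.....................
....................####################....................
...................#####............#####...................
..................###.................####..................
.................###...................###..................
.................####..................###..................
.................#####................####..................
.................######.............######..................
..................#########.....###
[... 256 characters left out ...]
.............
............................................................
............................................................
............................................................
............................................................
............................................................
............................................................
............................................................
............................................................
[  33   28   51   57 1470] [58.4952381  58.17482993]
31.8167 [ 497.60593763 -392.2711619   135.45863149] [ 3.14151028e+00 -8.93806895e-06 -2.44438465e+00] [ 1.16  0.92 -0.99  1.64  0.85  1.08  2.18]
```

Tube outline centre is within about 3 px of the predicted (312,241). Descending.

>>> move_arm(targets="0.5 0 -0.1 2 0 0 0; 0.5 0 -0.1 2.5 0 0 0; 0.5 0 0 2.5 0 0 0; 0.5 0 0 1.5 0 0 0; 0.5 0 0 0 0 0 0")

```text
clock: 32.23
eef_pos: [496.4, -393.7, 47.0]
tool_rot: [3.136, -0.002, -2.446]
force: [-0.4, -0.2, -0.1]
width: 64.2
gripper_force: 0.0
```

>>> move_arm(targets="0.5 0 0 0 0 0 0; 0.5 0 0 0 0 0 0; 0.5 0 0 0 0 0 0; 0.5 0 0 0 0 0 0; 0.5 0 0 0 0 0 0")

```text
clock: 32.65
eef_pos: [499.0, -395.3, 51.4]
tool_rot: [-3.14, 0.0, -2.447]
force: [-0.6, -0.0, 0.6]
width: 64.1
gripper_force: 0.0
```

>>> move_arm(targets="0.5 0 0.1 1.2 0 0 0; 0.5 0 0 1.2 0 0 0; 0.5 0 0 1 0 0 0; 0.5 0 0 0.7 0 0 0; 0.5 0 0 0 0 0 0")

```text
clock: 33.07
eef_pos: [496.3, -393.5, 6.6]
tool_rot: [3.138, -0.001, -2.446]
force: [-0.1, 0.0, -0.3]
width: 64.1
gripper_force: 0.0
```

>>> move_arm(targets="0.5 0 0 0 0 0 0; 0.5 0 0 0 0 0 0; 0.5 0 0 0 0 0 0; 0.5 0 0 0 0 0 0")

```text
clock: 33.4
eef_pos: [498.3, -394.3, 9.9]
tool_rot: [-3.141, 0.0, -2.446]
force: [1.1, -0.8, -0.5]
width: 64.0
gripper_force: 0.0
```

>>> move_arm(targets="-1 0 0 0 0 0 0; -1 0 0 0 0 0 0; -1 0 0 0 0 0 0; -1 0 0 0 0 0 0; -1 0 0 0 0 0 0")

```text
clock: 33.82
eef_pos: [498.2, -394.4, 10.1]
tool_rot: [-3.141, 0.0, -2.447]
force: [-1.6, 0.1, 4.4]
width: 34.3
gripper_force: 59.7
```

>>> move_arm(targets="-1 0 0 0 0 0 0; -1 0 0 0 0 0 0; -1 0 0 -0.5 0 0 0; -1 0 0 -1.2 0 0 0; -1 0 0 -2 0 0 0")

```text
clock: 34.23
eef_pos: [496.4, -393.5, 45.3]
tool_rot: [3.138, -0.001, -2.446]
force: [0.2, -0.8, -1.1]
width: 34.0
gripper_force: 59.8
```

>>> move_arm(targets="-1 0 0 -2.5 0 0 0; -1 0 0 -2.5 0 0 0; -1 0 0 -2 0 0 0; -1 0 0 0 0 0 0; -1 0 0 0 0 0 0")

```text
clock: 34.65
eef_pos: [498.5, -394.5, 117.9]
tool_rot: [-3.139, 0.001, -2.447]
force: [-0.8, 1.0, -1.7]
width: 34.3
gripper_force: 59.8
```

```bash
python3 - <<'E'
from plan import *
plan([(485.3,66.7,120,None,None)],grip=-1,mx=3.8)
E
```

```text
t 34.65 pose [ 498.451 -394.486  117.941   -2.447] w 34.3 q1,q7 [1.15 2.16]
-1 -2.2 2.8 -0 0 0 0; -1 -2.2 2.8 -0 0 0 0; -1 -2.2 2.8 -0 0 0 0; -1 -2.2 2.8 -0 0 0 0; -1 -2.2 2.8 -0 0 0 0
-1 -2.2 2.8 -0 0 0 0; -1 -2.2 2.8 -0 0 0 0; -1 -2.2 2.8 -0 0 0 0; -1 -2.2 2.8 -0 0 0 0; -1 -2.2 2.8 -0.1 0 0 0
-1 -2.2 2.8 -0 0 0 0; -1 -2.2 2.7 -0.1 0 0 0; -1 -2.1 2.8 -0 0 0 0
end [484.9  66.8 119.9] -2.447
```

>>> move_arm(targets="-1 -2.2 2.8 0 0 0 0; -1 -2.2 2.8 0 0 0 0; -1 -2.2 2.8 0 0 0 0; -1 -2.2 2.8 0 0 0 0; -1 -2.2 2.8 0 0 0 0")

```text
clock: 35.07
eef_pos: [491.2, -214.7, 115.2]
tool_rot: [3.139, -0.001, -2.447]
force: [0.9, 0.3, -0.3]
width: 34.3
gripper_force: 59.8
```

>>> move_arm(targets="-1 -2.2 2.8 0 0 0 0; -1 -2.2 2.8 0 0 0 0; -1 -2.2 2.8 0 0 0 0; -1 -2.2 2.8 0 0 0 0; -1 -2.2 2.8 -0.1 0 0 0")

```text
clock: 35.48
eef_pos: [486.1, -37.0, 116.3]
tool_rot: [3.14, -0.002, -2.447]
force: [1.1, -0.4, -0.5]
width: 34.3
gripper_force: 59.8
```

>>> move_arm(targets="-1 -2.2 2.8 0 0 0 0; -1 -2.2 2.7 -0.1 0 0 0; -1 -2.1 2.8 0 0 0 0; -1 0 0 0 0 0 0; -1 0 0 0 0 0 0")

```text
clock: 35.9
eef_pos: [483.3, 69.5, 117.9]
tool_rot: [3.14, -0.001, -2.441]
force: [-0.4, -0.0, -0.8]
width: 34.3
gripper_force: 59.9
```

>>> move_arm(targets="-1 0 0 0 0 0 0; -1 0 0 0 0 0 0; -1 0 0 0 0 0 0; -1 0 0 0 0 0 0; -1 0 0 0 0 0 0")

```text
clock: 36.32
eef_pos: [484.3, 66.1, 118.2]
tool_rot: [-3.142, -0.0, -2.448]
force: [0.2, -0.0, -0.4]
width: 34.2
gripper_force: 59.9
```

```bash
python3 - <<'E'
from plan import *
plan([(485.3,66.7,26,.69,None)],grip=-1,mx=2)
E
```

```text
t 36.32 pose [484.281  66.111 118.185  -2.448] w 34.2 q1,q7 [0.41 1.18]
-1 -0 -0 1.8 0 0 0; -1 -0 -0 1.9 0 0 0; -1 -0 -0 1.8 0 0 0; -1 -0.1 -0 1.9 0 0 0; -1 -0 -0 1.8 0 0 0
end [485.1  66.7  26.2] -2.448
```

>>> move_arm(targets="-1 0 0 2 0 0 0; -1 -0.1 0 2.3 0 0 0; -1 0 0 2.3 0 0 0; -1 0 0 1.6 0 0 0; -1 0 0 0.8 0 0 0")

```text
clock: 36.73
eef_pos: [484.1, 66.9, 26.5]
tool_rot: [3.141, -0.002, -2.447]
force: [-0.2, -0.6, -0.9]
width: 34.3
gripper_force: 59.9
```

>>> move_arm(targets="-1 0 0 0 0 0 0; -1 0 0 0 0 0 0; -1 0 0 0 0 0 0; -1 0 0 0 0 0 0; -1 0 0 0 0 0 0")

```text
clock: 37.15
eef_pos: [485.6, 67.8, 29.2]
tool_rot: [-3.141, 0.001, -2.447]
force: [0.2, -0.9, -0.9]
width: 34.6
gripper_force: 59.9
```

Floor contact expected at z≈14: 15 mm more.

>>> move_arm(targets="-1 0 0 0.7 0 0 0; -1 0 0 0.5 0 0 0; -1 0 0 0.3 0 0 0; -1 0 0 0 0 0 0; -1 0 0 0 0 0 0")

```text
clock: 37.57
eef_pos: [485.0, 67.5, 14.0]
tool_rot: [-3.14, -0.0, -2.446]
force: [-1.5, -1.6, 12.5]
width: 34.2
gripper_force: 61.1
```

>>> move_arm(targets="-1 0 0 0 0 0 0; -1 0 0 0 0 0 0; -1 0 0 0 0 0 0")

```text
clock: 37.82
eef_pos: [485.0, 67.5, 13.9]
tool_rot: [-3.14, -0.0, -2.446]
force: [-2.1, -1.7, 11.2]
width: 34.6
gripper_force: 61.1
```

On the floor. Releasing, lifting and moving aside for a final look.

>>> move_arm(targets="-1 0 0 -0.1 0 0 0; 0.05 0 0 0 0 0 0; 0.05 0 0 0 0 0 0; 0.05 0 0 0 0 0 0; 0.05 0 0 0 0 0 0")

```text
clock: 38.23
eef_pos: [484.9, 67.9, 14.0]
tool_rot: [3.141, -0.0, -2.446]
force: [0.5, -0.6, -0.4]
width: 44.9
gripper_force: 0.0
```

>>> move_arm(targets="0.05 0 0 -1 0 0 0; 0.05 0 0 -2 0 0 0; 0.05 0 0 -3 0 0 0; 0.05 0 0 -4 0 0 0; 0.05 0 0 -3 0 0 0")

```text
clock: 38.65
eef_pos: [484.8, 68.4, 146.2]
tool_rot: [3.141, 0.001, -2.445]
force: [1.4, -0.6, 0.1]
width: 44.8
gripper_force: 0.0
```

>>> move_arm(targets="0.05 -3 0 -1 0 0 0; 0.05 -3 0 0 0 0 0; 0.05 -2 0 0 0 0 0; 0.05 0 0 0 0 0 0; 0.05 0 0 0 0 0 0")

```text
clock: 39.07
eef_pos: [546.4, 119.7, 154.0]
tool_rot: [3.141, -0.0, -2.446]
force: [0.2, -0.8, -1.2]
width: 44.7
gripper_force: 0.0
```

```bash
python3 - <<'E'
from h import *
w=save("wrist","pics/w14.png"); s=save("side","pics/s14.png"); t=save("top","pics/t14.png")
a=w["color"][:,:,::-1]; b=cv2.resize(s["color"][100:360,220:430],(420,520))[:,:,::-1]
a=cv2.resize(a,(480,360)); b=cv2.resize(b,(290,360)); cv2.imwrite("pics/final.png",np.hstack([a,b]))
print(read_state()["eef_pos"],read_state()["force"])
T0=load("pics/top0.png")["color"].astype(int)
for n,(u,v) in dict(alu=(190,304),yellow=(179,201)).items(): print(n,abs(t["color"][v-20:v+20,u-20:u+20].astype(int)-T0[v-20:v+20,u-20:u+20]).mean())
E
```

```text
[545.32077524 118.04155473 153.78029648] [ 0.12719116  0.23516158 -0.02319469]
alu 14.617291666666667
yellow 56.867916666666666
```

View pics/final.png

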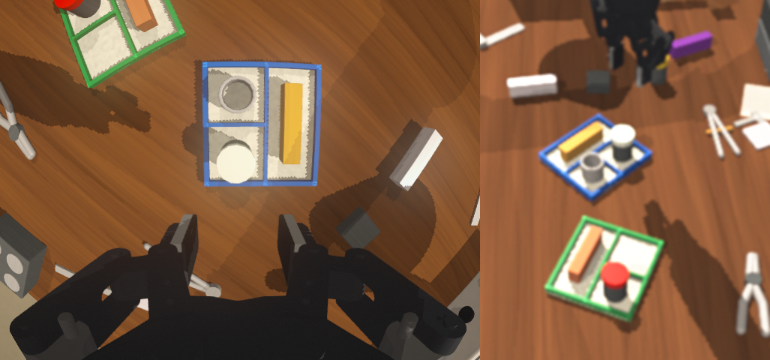

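The final picture shows both trays complete: brass bar flat, white tin and tube upright in the blue tray's squares, green tray unchanged. The aluminium bar is where it was. The gripper hides the yellow tin in this view, but it never came near it.

>>> move_arm(targets="0.05 0 0 0 0 0 0; 0.05 0 0 0 0 0 0; 0.05 0 0 0 0 0 0; 0.05 0 0 0 0 0 0; 0.05 0 0 0 0 0 0")

```text
clock: 39.63
eef_pos: [546.4, 118.8, 154.4]
tool_rot: [-3.141, -0.0, -2.447]
force: [0.7, 0.8, -0.6]
width: 44.8
gripper_force: 0.0
```

```bash
python3 -c "
from cell import order
print(order.finish_job())"
```

```text
the job is handed in; nothing more can be done
None
```

Both trays are made up and the job is handed in at about 40 s; the hand-in returned no verdict, and the yellow tin was hidden by the gripper in the last picture, so only the aluminium bar was seen still in its place.

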